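# Put the rinsed scoop and beaker up to drain

## Robot

A 6-joint arm with a two-finger parallel gripper is mounted at the origin on a cart in front of the work surface, level with it; the furniture and walls round the work are solid. World frame = base frame: x ahead of the robot, y to its left, z up, the work surface at z = 0. Lengths are in m, angles in rad, forces in N, time in s.
With the tool pointing down it reaches from about 0.35 to 0.775 m from the base axis. Payload 7.3 kg.
Tool frame: the origin (TCP) lies between the finger pads; the fingertips stand 25 mm ahead of it and the grasp point (between the pads) lies 6 mm ahead of it; y points along the fingers, z is the direction in which the jaws open and shut, and the axes are right-handed (so a half turn about y gives the same grasp; the last joint's range is limited). The gripper opens to 92 mm and grips with 3 to 60 N. Pads are 19 mm wide; open, the fingers measure 130 mm over their backs; the gripper's body (75 mm by 190 mm) begins 47 mm behind the grasp point.
Start: joints at [0.96, 0.342, 1.524, -0, 1.275, -0.146], TCP at [0.235, 0.469, 0.252] pointing down, gripper open.
Joint ranges: [-2.53, 2.53], [-0.77, 2.02], [0.04, 2.7], [-1, 4.14], [0.28, 2.66], [-3.11, 3.11]. Speed limits (rad/s): [2.57, 2.57, 3.14, 3.14, 3.14, 3.14].

## Interface

Orientations are given as [roll, pitch, yaw] about the fixed x, y, z axes, in that order (R = Rz(yaw) Ry(pitch) Rx(roll)).
In Python, from cell import sensors, read_camera, hand_in gives the robot as it stands. The module is installed in compiled form; this text tells all that it offers.
- The arm moves only by the tool send_rows, never from a script. Its argument "motion" is a list that holds one entry, the list of rows, each a list of 4 numbers: the shift along the tool's x, y, z in m, then the turn about the tool's y in degrees. In form: [[[tx, ty, tz, twist], ...]]. A call has 1 to 8 rows; each row is the pose to reach, as a shift and turn from the pose measured when the call began, along the tool's axes at that moment; what a row does not reach only later rows make up. A row lasts 1/10 s, in which the tool goes at most 50 mm and 8.59 degrees, less where a joint would pass 70% of its speed; a pose out of reach is approached as far as the arm can. A call with a gripper value outside its range is refused whole. "gripper" is the opening, from 0 (shut) to 1 (fully open), set as the call begins (left out, the last holds). The fingers move at their own pace and stop on an object; "grip_force" is the grip in N (left out, the last holds). Time passes only in rows, so rows that repeat a pose let the fingers close. It gives the time, the measured TCP pose, the force and the opening at its end, in the units of the state.
- sensors.observe(): the state, without advancing time (a new reading comes with each control period).
- read_camera(name): name is "scene" or "top"; returns a dict with "frame" (420x560x3 uint8, red, green, blue), "fx", "fy", "cx", "cy" (pixels), "extrinsics" (4x4, takes a point from world to camera coordinates). Camera axes: x right, y up, looking along -z (the intrinsics and any distortion apply to the point x, -y, -z); pixel columns grow to the right and rows downward; lengths in m; the calibration is good to about 2 mm. A picture is of the moment at which its call begins. There is no depth.
- hand_in(): hands the job in, once; it reports no verdict.
The state is a dict: "time": time; "qpos": joint angles; "qvel": joint speeds; "joint_efforts": joint torques, N m; "tool_pos": TCP position; "tool_rot": TCP orientation; "contact_force": force on the tool from outside, world axes, zero at the start; "torque": the same for the moment, N m; "opening": finger opening in m.
Only numpy, scipy, OpenCV 4.12 (cv2) and the standard library are available. Lean on these libraries where they do the work, as an engineer would, in place of code of your own. Each camera call takes 0.05 s, during which the arm holds its last target.

## Task

The blue scoop and the upturned steel beaker have just been rinsed: put both up to drain on the sloping white rack. Hang the scoop by the hole in its handle on the thin steel peg, with the bottom of its trough flat against the board, and set the beaker, still mouth down, over the free blue peg with its rim fully down on the board. Leave everything else on the worktop where it is.

Things in the scene. Friction and masses are not known exactly. Their poses are not given: they have to be found in the camera images.
- scoop: blue plastic scoop lying on its flat bottom. Origin on the underside plane; x along the handle to the eye, z up. Trough x -107 to -25 mm, 56 wide, 28 high, open at -x. Handle: flat bar, underside 23, top 28 mm up, 18 mm wide, x -25 to 39, rib beneath 3 mm wide down to 19.5; it ends in a tab 28 x 28 x 5 mm (x 39 to 67) with a 14 mm round hole. About 60 g, centre of mass near x = -35 mm
- scoop_eye (a point): centre of the hole in the scoop's handle, mid thickness: 53 mm along x, 25.5 mm above the scoop's origin
- scoop_grip (a point): good place to grip the scoop's handle from above, fingers closing across its 18 mm width (the scoop's y): 12 mm along x, 25.5 mm above the scoop's origin
- beaker: stainless steel beaker standing mouth down, 60 mm across the flared rim at the bottom, 54 mm across the body, 75 mm high, 3 mm wall, closed on top. Origin at the centre of the mouth (the rim plane), z towards its closed base
- beaker_base (a point): centre of the beaker's closed base, 75 mm from the mouth along its z
- drying_rack: white draining rack, fixed, 290 mm wide (y). Origin on the worktop below its middle; x away from its front, z up. Flat board rises at 40 degrees from 32 mm high at x = -85 to 183 mm at x = 95 mm; 8 mm rim at sides and top. Three pegs square to the board (leaning 40 degrees to the front), 95 mm apart in its top row, in any order; one is taken by a fixed upturned steel beaker
- scoop_peg: the free thin steel peg, 8 mm across, its last 9 mm tapering to 3.6 mm at the tip, 52 mm long, with a grey collar 19 mm across and 3 mm high at its foot. Origin at the foot of its axis on the board's surface; z along the peg out of the board, x up the board's slope, y to the left along the board
- beaker_peg: the free thick blue peg, 16 mm across, 58 mm long, its last 9 mm tapering, with a grey collar 24 mm across and 3 mm high at its foot. Frame as for the thin peg: origin at its foot on the board's surface, z along the peg, x up the slope
- kidney_dish: bystander, to be left alone: steel kidney dish, 109 x 215 x 38 mm; origin at the centre of its underside
- ointment_tube: bystander, to be left alone: white ointment tube with green cap, lying, 33 x 101 x 27 mm; origin at the centre of its underside
- white_bottle: bystander, to be left alone: small white bottle with white cap, 35 x 36 x 62 mm; origin at the centre of its underside
- slide_box: bystander, to be left alone: flat clear slide box with blue catch, 86 x 120 x 29 mm; origin at the centre of its underside
- jar_blue: bystander, to be left alone: jar with blue lid, 72 x 72 x 60 mm; origin at the centre of its underside
- carton_flat: bystander, to be left alone: flat white and blue carton, 54 x 89 x 22 mm; origin at the centre of its underside
There are look-alikes about, which are no part of the job. What is shaped like the beaker but red is not meant.

How it is judged:
By the outcome, as a careful person would: the job done as asked, in the order asked, and still so for the second after the job is handed in, with the robot touching nothing.
It also fails if it takes over 64 s, if anything falls off the work surface, if the arm or the gripper's body presses on something with over 40 N, if the wrist force passes 120 N, or if a joint passes its speed limit or range.

## Working session

There is one attempt and no reset: what is moved stays moved. The work goes in short steps, Python scripts to look and compute and a tool call to move; the robot and the scene stay as the last step left them, time stands still between calls to the robot, and variables do not carry over. Pictures are saved under pics/ and viewed, and the job is handed in when it is done.

Besides the shell and the picture viewer there is one more tool, called as name(argument=value, ...) on one line, values as JSON. send_rows: Moves the arm, as the interface text tells. Its arguments: {"type":"object","properties":{"motion":{"type":"array"},"gripper":{"type":"number"},"grip_force":{"type":"number"}},"required":["motion"]}

```bash
mkdir -p pics
python3 - <<'E'
from cell import sensors, read_camera
import cv2,numpy as np
s=sensors.observe()
for k,v in s.items(): print(k,np.round(v,4))
for n in("scene","top"):
    c=read_camera(n); cv2.imwrite(f"pics/{n}0.png",c["frame"][:,:,::-1])
    print(n,{k:(np.round(v,4).tolist()) for k,v in c.items() if k!="frame"}, c.keys())
E
```

```text
time 0.0
qpos [ 0.96    0.3427  1.525  -0.      1.2754 -0.146 ]
qvel [ 0.0003  0.0006  0.0006  0.0002 -0.0007 -0.0001]
joint_efforts [ 5.00000e-04 -4.31250e+01 -2.44217e+01  7.19000e-02  5.60000e-02
 -1.00000e-04]
tool_pos [0.2351 0.469  0.251 ]
tool_rot [-1.5723e+00  2.0000e-04 -4.6480e-01]
contact_force [ 0.6184  0.8835 -0.4324]
torque [-0.0054 -0.0161 -0.0058]
opening 0.0913
scene {'fx': 425.554, 'fy': 425.554, 'cx': 275.8677, 'cy': 209.9434, 'extrinsics': [[0.7969, -0.6041, 0.004, -0.4429], [0.3223, 0.4307, 0.843, -0.2627], [-0.5109, -0.6705, 0.5379, -1.3001], [0.0, 0.0, 0.0, 1.0]]} dict_keys(['frame', 'fx', 'fy', 'cx', 'cy', 'extrinsics'])
top {'fx': 538.7977, 'fy': 538.7977, 'cx': 286.8513, 'cy': 209.6381, 'extrinsics': [[0.0044, -1.0, -0.0021, -0.0234], [0.9781, 0.0039, 0.208, -0.5391], [-0.208, -0.003, 0.9781, -1.753], [0.0, 0.0, 0.0, 1.0]]} dict_keys(['frame', 'fx', 'fy', 'cx', 'cy', 'extrinsics'])
```

View pics/scene0.png

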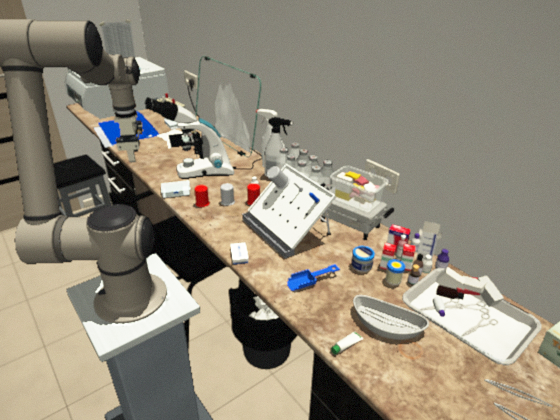

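View pics/top0.png

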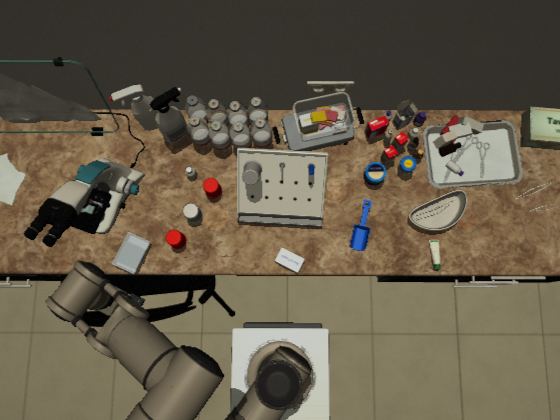

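```bash
cat > h.py <<'E'
import numpy as np,cv2
from cell import sensors, read_camera
class Cam:
    def __init__(s,c):
        s.f=c["frame"];s.fx,s.fy,s.cx,s.cy=(float(c[k]) for k in("fx","fy","cx","cy"))
        E=np.array(c["extrinsics"]);s.R=E[:3,:3];s.t=E[:3,3];s.C=-s.R.T@s.t
    def proj(s,P):
        p=np.atleast_2d(P)@s.R.T+s.t
        return np.c_[s.cx+s.fx*p[:,0]/-p[:,2], s.cy-s.fy*p[:,1]/-p[:,2]]
    def ray(s,u,v):
        d=s.R.T@np.array([(u-s.cx)/s.fx,-(v-s.cy)/s.fy,-1.]);return d/np.linalg.norm(d)
    def onz(s,u,v,z):
        d=s.ray(u,v);return s.C+d*(z-s.C[2])/d[2]
    def crop(s,x0,y0,x1,y1,k,name):
        im=cv2.resize(s.f[y0:y1,x0:x1,::-1],None,fx=k,fy=k,interpolation=cv2.INTER_CUBIC)
        cv2.imwrite(name,im)
def tri(a,ua,b,ub):
    d1=a.ray(*ua);d2=b.ray(*ub);A=np.c_[d1,-d2];t=np.linalg.lstsq(A,b.C-a.C,rcond=None)[0]
    p=a.C+d1*t[0];q=b.C+d2*t[1];return (p+q)/2,np.linalg.norm(p-q)
def cams(): return Cam(read_camera("scene")),Cam(read_camera("top"))
E
python3 - <<'E'
from h import *
s,t=cams();print(s.C,t.C)
t.crop(160,135,400,265,3.3,"pics/t1.png")
s.crop(160,150,360,300,4,"pics/s1.png")
t.crop(30,240,230,390,4,"pics/tg.png")
E
```

```text
[-0.22671629 -1.02613797  0.92258826] [ 0.16285383 -0.02655052  1.82674707]
```

View pics/t1.png

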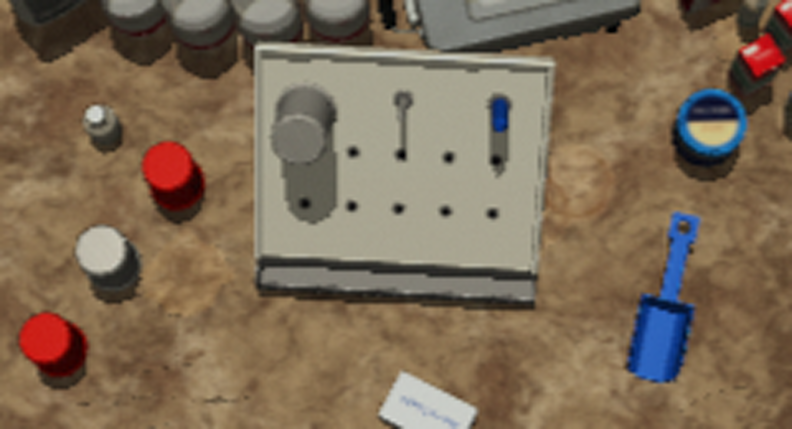

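View pics/s1.png

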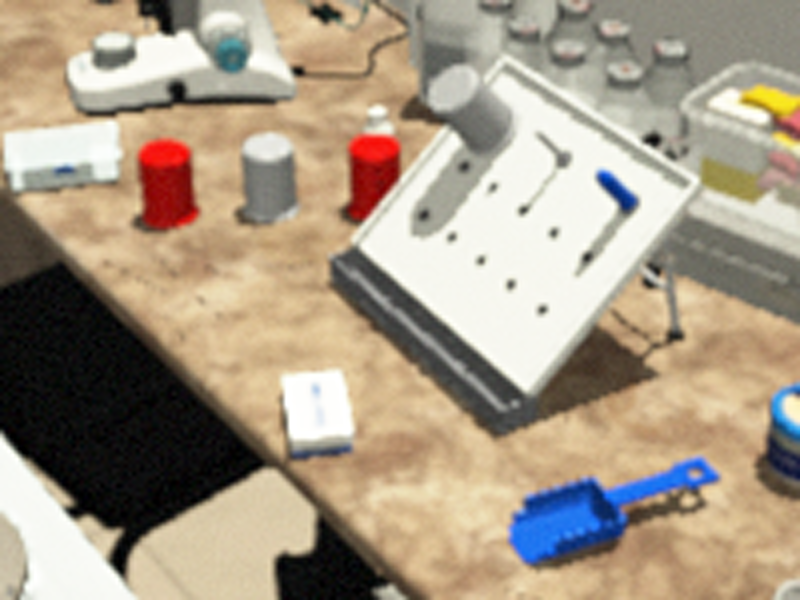

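View pics/tg.png

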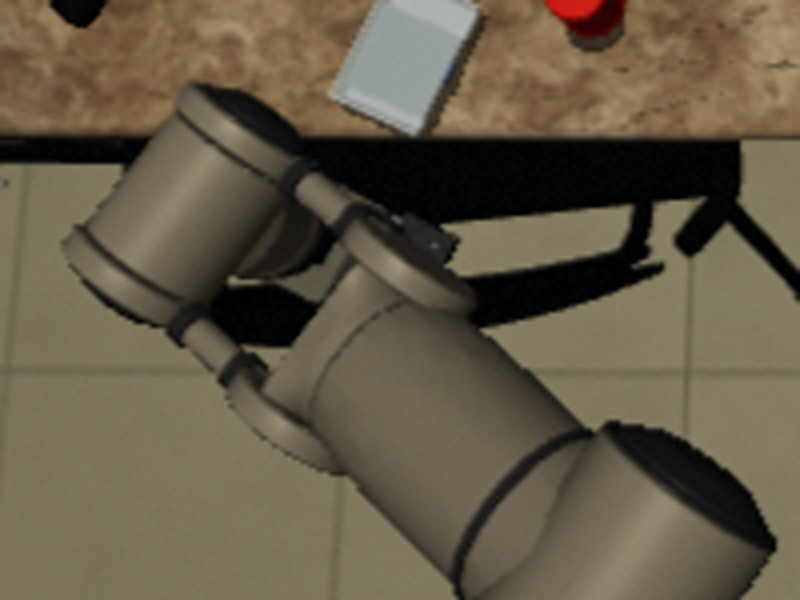

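Run:
```python
from h import *
s,t=cams()
t.crop(232,145,332,215,8,"pics/t2.png")
s.crop(260,160,340,220,10,"pics/s2.png")
for n,c in(("s",s),("t",t)):
    h=cv2.cvtColor(c.f,cv2.COLOR_RGB2HSV)
    m=cv2.inRange(h,(105,120,60),(125,255,255))
    k,l,st,ce=cv2.connectedComponentsWithStats(m)
    for i in range(1,k):
        if st[i,4]>15: print(n,st[i],ce[i].round(1))
t.crop(345,195,380,255,10,"pics/t3.png")
s.crop(280,255,350,300,11,"pics/s3.png")
```

```text
s [136 111  22  29 270] [145.5 127.2]
s [ 99 121  22  24 316] [110.8 130.6]
s [310 193   9   9  39] [313.9 197. ]
s [356 246  17  10  34] [366.2 249.5]
s [387 259  18  14  95] [395.6 267.1]
s [288 265  51  26 518] [306.7 277.7]
t [400 156  17  16 114] [407.8 163.8]
t [309 165   5  10  45] [311.  169.4]
t [367 164  17   8  31] [374.3 166.6]
t [350 200  22  51 512] [360.9 230.2]
```

View pics/t2.png

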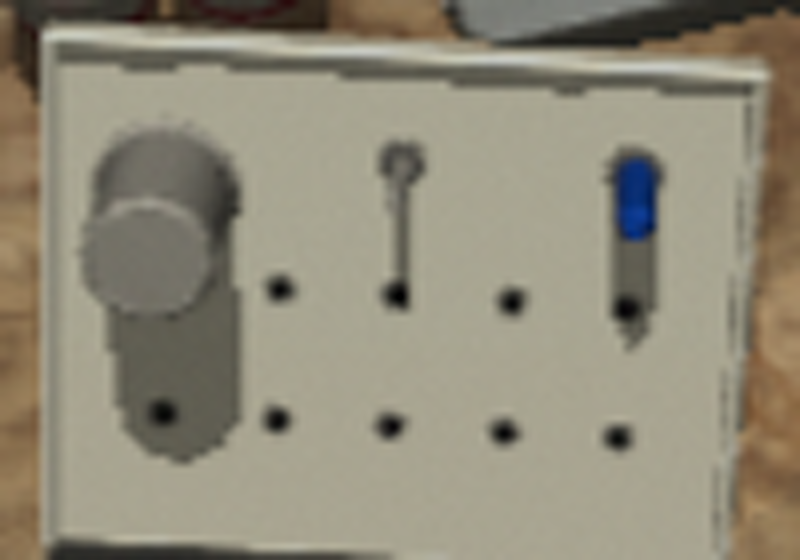

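View pics/s2.png

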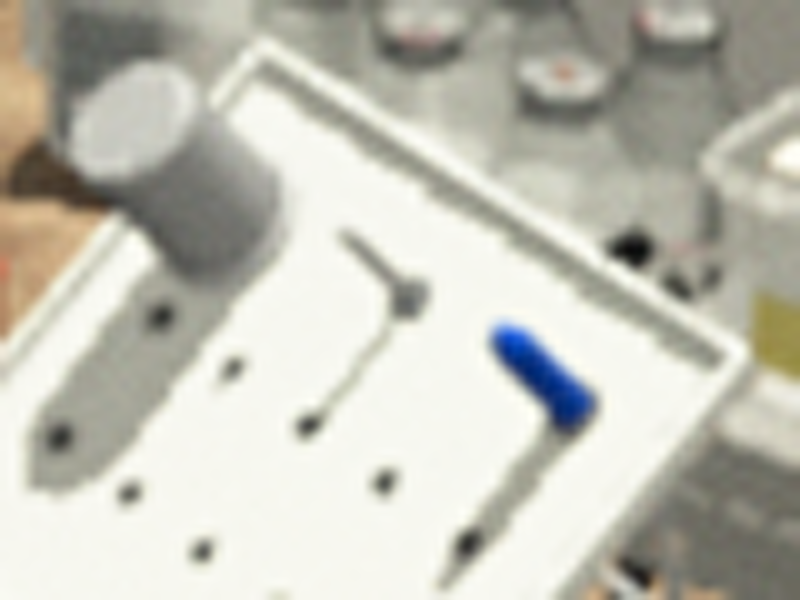

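View pics/t3.png

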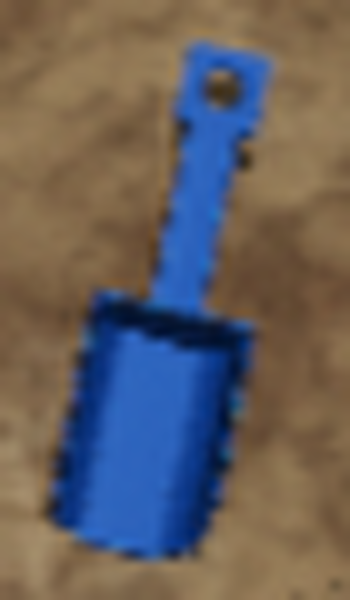

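View pics/s3.png

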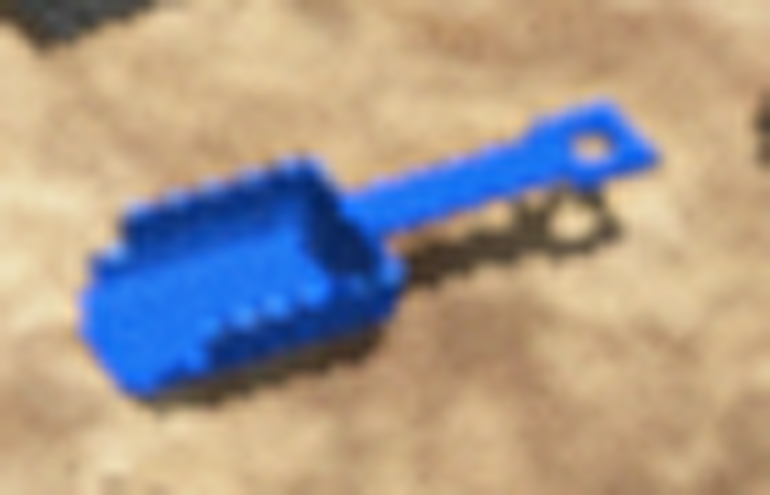

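Run:
```python
from h import *
s,t=cams()
T=lambda u,v:((u+.5)/8-.5+232,(v+.5)/8-.5+145)
S=lambda u,v:((u+.5)/10-.5+260,(v+.5)/10-.5+160)
def ref(c,p,pts=None,r=3):
    g=cv2.cvtColor(c.f,cv2.COLOR_RGB2GRAY).astype(float)
    x,y=np.round(p).astype(int);w=g[y-r:y+r+1,x-r:x+r+1];wt=np.clip(np.median(w)-25-w,0,None)
    yy,xx=np.mgrid[y-r:y+r+1,x-r:x+r+1];return (xx*wt).sum()/wt.sum(),(yy*wt).sum()/wt.sum()
L=[((280,289),(233,368)),((397,295),(308,425)),((512,301),(384,482)),((163,412),(60,437)),((277,419),(130,492)),((390,426),(203,550)),((627,308),(468,545))]
P=[]
for a,b in L:
    ta=ref(t,T(*a),r=2);sb=ref(s,S(*b),r=2)
    p,e=tri(s,sb,t,ta);P.append(p);print(np.round(ta,2),np.round(sb,2),p.round(4),round(e*1000,1))
P=np.array(P);c=P.mean(0);n=np.linalg.svd(P-c)[2][2];n*=np.sign(n[2]);print('normal',n,np.degrees(np.arccos(n[2])),c)
print('row dir',P[2]-P[0],P[5]-P[3])
for nm,a,b in(("thin collar",(402,162),(408,298)),):
    p,e=tri(s,S(*b),t,T(*a));print(nm,p.round(4),e*1000, 'offplane',(p-c)@n)
p,e=tri(s,((594.5)/11-.5+280,146.5/11-.5+255),t,(222.5/10-.5+345,88.5/10-.5+195));print("eye",p.round(4),e*1000)
```

```text
[266.59 180.69] [282.76 196.44] [0.6242 0.0465 0.1094] 2.4
[281.3  181.32] [290.54 201.94] [ 0.6223 -0.002   0.1098] 2.1
[295.51 182.31] [298.01 207.75] [ 0.6191 -0.0488  0.1095] 2.2
[252.01 196.25] [265.54 203.39] [0.5805 0.0964 0.0704] 2.5
[266.15 197.05] [272.51 208.82] [0.578  0.0489 0.0709] 2.2
[280.31 197.82] [279.74 214.61] [0.5756 0.0014 0.0709] 2.2
[309.85 183.17] [306.42 213.87] [ 0.6171 -0.0964  0.1087] 0.9
normal [-0.64051064  0.0314301   0.76730585] 39.887430877852466 [0.60241621 0.00656355 0.09279413]
row dir [-5.13880900e-03 -9.53456560e-02  8.67310578e-05] [-0.00498508 -0.09495619  0.00046233]
thin collar [ 0.6668 -0.0036  0.1485] 3.2126187170436564 offplane 0.0011752452493946595
eye [ 0.5687 -0.2945  0.0221] 2.230154323140301
```

Run:
```python
from h import *
s,t=cams()
pt=np.array([[266.59,180.69],[281.3,181.32],[295.51,182.31],[252.01,196.25],[266.15,197.05],[280.31,197.82],[309.85,183.17],[366.75,203.35]])
ps=np.array([[282.76,196.44],[290.54,201.94],[298.01,207.75],[265.54,203.39],[272.51,208.82],[279.74,214.61],[306.42,213.87],[333.5,267.8]])
for o in(0,.5):
    R=[tri(s,a+o,t,b+o) for a,b in zip(ps,pt)]
    print(o,[ (r[0].round(4).tolist(),round(r[1]*1e3,1)) for r in R])
# signed skew direction
for a,b in zip(ps,pt):
    d1=s.ray(*a);d2=t.ray(*b);n=np.cross(d1,d2);n/=np.linalg.norm(n);print(n.round(2),round(1e3*(t.C-s.C)@n,1))
# eye by top ray at z=.0255 , scene ray
print(t.onz(366.75,203.35,.0255),s.onz(333.5,267.8,.0255))
# scoop outline top: near table edges
# beaker top disc
h=cv2.cvtColor(t.f,cv2.COLOR_RGB2GRAY); print(h[205:225,183:205])
# floor of tcp: project TCP & check
print(t.proj([[0.2351,.469,.251]]))
```

```text
0 [([0.6242, 0.0465, 0.1094], np.float64(2.3)), ([0.6223, -0.002, 0.1098], np.float64(2.1)), ([0.6191, -0.0488, 0.1095], np.float64(2.2)), ([0.5805, 0.0964, 0.0704], np.float64(2.5)), ([0.578, 0.0489, 0.0709], np.float64(2.2)), ([0.5756, 0.0014, 0.0708], np.float64(2.2)), ([0.6171, -0.0964, 0.1087], np.float64(0.9)), ([0.5687, -0.2944, 0.0222], np.float64(2.4))]
0.5 [([0.6238, 0.0444, 0.1082], np.float64(0.4)), ([0.6218, -0.0042, 0.1086], np.float64(0.2)), ([0.6185, -0.051, 0.1084], np.float64(0.4)), ([0.5801, 0.0943, 0.0691], np.float64(0.4)), ([0.5775, 0.0467, 0.0697], np.float64(0.1)), ([0.575, -0.0007, 0.0698], np.float64(0.2)), ([0.6165, -0.0986, 0.1078], np.float64(0.9)), ([0.5677, -0.2966, 0.0218], np.float64(0.7))]
[-0.84  0.51 -0.2 ] -2.3
[-0.83  0.52 -0.22] -2.1
[-0.82  0.52 -0.23] -2.2
[-0.86  0.49 -0.17] -2.5
[-0.85  0.49 -0.18] -2.2
[-0.84  0.5  -0.19] -2.2
[-0.81  0.53 -0.24] -0.9
[-0.8   0.54 -0.26] -2.4
[ 0.5689201  -0.29460562  0.0255    ] [ 0.56451383 -0.29672803  0.0255    ]
[[120  98 114 161 181 184 186 187 190 190 190 189 140 103 103 103 100  92
   91 105 116 119
[... 1099 characters left out ...]
   51  80 113 128]
 [107 105 102  95  68  63  75  83  72  50  48  43  37  38  36  38  34  41
   48  98 125 130]
 [109 111 116 100  64  41  40  44  41  39  36  40  36  39  38  36  38  51
   48  58 111 133]
 [113 118 122 120  82  47  38  39  36  37  37  37  39  35  37  42  53  48
   45  97 127 131]
 [119 122 124 123  85  54  50  44  38  37  39  37  38  35  55  60  52  48
   49  95 119 126]
 [121 121 123 124  85  57  54  53  56  63  58  56  60  58  55  52  49  49
   91 112 115 123]
 [124 124 126 125 123  84  52  50  49  51  50  51  47  49  50  49  50  49
   86 109 109 114]
 [119 123 124 122 121  81  48  49  53  50  46  43  45  50  49  47  50  47
   68  82 108 114]]
[[116.72697101 297.88411892]]
```

```bash
sed -i 's/def ray(s,u,v):/def ray(s,u,v):  # u,v in index coords (centres at integers)\n        u=u+.5;v=v+.5/; ' h.py; sed -i 's|return np.c_\[s.cx+|return -.5+np.c_[s.cx+|' h.py
python3 - <<'E'
from h import *
s,t=cams()
# scoop mask top
def bm(c):
    return cv2.inRange(cv2.cvtColor(c.f,cv2.COLOR_RGB2HSV),(105,100,40),(125,255,255))
m=bm(t)[195:256,345:381];
ys,xs=np.nonzero(m);ys=ys+195;xs=xs+345
# project pixels at eye/handle height .028 for the handle rows 205..222
X=np.array([t.onz(x,y,.028) for x,y in zip(xs,ys)])
# handle region: rows y 209..221
mid=[]
for y in range(199,252):
    r=xs[ys==y]
    if len(r): mid.append((y,r.min(),r.max(),(r.mean())))
print(mid)
hr=[(y,(a+b)/2) for y,a,b,_ in mid if 208<=y<=222]
Q=np.array([t.onz(x,y,.028)[:2] for y,x in hr]);d=np.linalg.svd(Q-Q.mean(0))[2][0];d*=np.sign(d[0]);print('handle dir',d,np.degrees(np.arctan2(d[1],d[0])))
eye=t.onz(366.75,203.35,.0255);print('eye top@25.5',eye)
# whole mask PCA by trough top rims: use rows with trough
p,e=tri(s,(333.5,267.8),t,(366.75,203.35));print(p,e)
# beaker top disc
g=t.f.astype(int);g=cv2.inRange(cv2.cvtColor(t.f,cv2.COLOR_RGB2GRAY),150,255)
hsv=cv2.cvtColor(t.f,cv2.COLOR_RGB2HSV);g&=cv2.inRange(hsv,(0,0,0),(180,40,255))
k,l,st,ce=cv2.connectedComponentsWithStats(g[195:225,178:210])
for i in range(1,k):
    if st[i,4]>50:
        print(st[i],ce[i]+[178,195]);cb=ce[i]+[178,195]
print('beaker top@75',t.onz(*cb,.075), 'diam', np.sqrt(st[1:,4].max()*4/np.pi)/538.8*1.83)
s.crop(210,175,250,215,16,"pics/s4.png")
E
```

```text
[(199, np.int64(365), np.int64(365), np.float64(365.0)), (200, np.int64(364), np.int64(369), np.float64(366.5)), (201, np.int64(364), np.int64(371), np.float64(367.5)), (202, np.int64(364), np.int64(371), np.float64(367.8333333333333)), (203, np.int64(363), np.int64(370), np.float64(366.2)), (204, np.int64(363), np.int64(370), np.float64(366.2)), (205, np.int64(363), np.int64(370), np.float64(366.5)), (206, np.int64(363), np.int64(370), np.float64(366.5)), (207, np.int64(363), np.int64(369), np.float64(366.0)), (208, np.int64(363), np.int64(369), np.float64(366.0)), (209, np.int64(363), np.int64(368), np.float64(365.5)), (210, np.int64(363), np.int64(368), np.float64(365.5)), (211, np.int64(363), np.int64(368), np.float64(365.5)), (212, np.int64(363), np.int64(367), np.float64(365.0)), (213, np.int64(363), np.int64(367), np.float64(365.0)), (214, np.int64(362), np.int64(367), np.float64(364.5)), (215, np.int64(362), np.int64(366), np.float64(364.0)), (216, np.int64(362), np.int64(366), np.float64(364.0)), (217, np.int64(362), np.int64(366), np.float64(364.0)), (218, np.int64(361), np
[... 1416 characters left out ...]
.float64(358.0)), (244, np.int64(350), np.int64(366), np.float64(358.0)), (245, np.int64(351), np.int64(366), np.float64(358.5)), (246, np.int64(350), np.int64(365), np.float64(357.5)), (247, np.int64(351), np.int64(365), np.float64(358.0)), (248, np.int64(353), np.int64(364), np.float64(358.5)), (249, np.int64(354), np.int64(363), np.float64(358.5)), (250, np.int64(358), np.int64(362), np.float64(360.0))]
handle dir [ 0.97092505 -0.23938368] -13.850167790419867
eye top@25.5 [ 0.5671717  -0.29627093  0.0255    ]
[ 0.56770345 -0.29662079  0.02180198] 0.000697722316438913
[  5   9  15  14 152] [189.92763158 210.09210526]
beaker top@75 [0.53079496 0.29930639 0.075     ] diam 0.04724984149626113
```

View pics/s4.png

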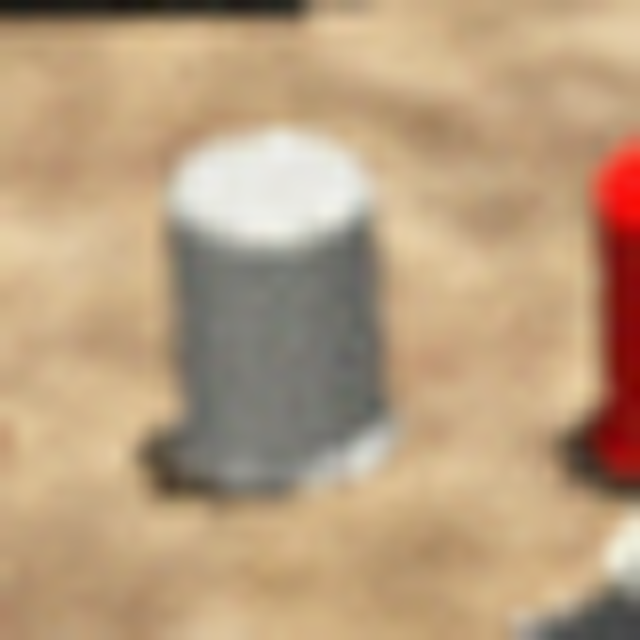

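```bash
cat >> h.py <<'E'
from scipy.spatial.transform import Rotation as Ro
def go(x,y,z,yaw=None):
    o=sensors.observe();p=np.array(o["tool_pos"]);r=np.array(o["tool_rot"]);R=Ro.from_euler("xyz",r).as_matrix()
    d=R.T@(np.array([x,y,z])-p)
    tw=0 if yaw is None else -np.degrees((yaw-r[2]+np.pi)%(2*np.pi)-np.pi)
    print("row",d.round(4),"twist",round(tw,2),"| dist",round(np.linalg.norm(d),3),"t",o["time"],"pos",p.round(4),"yaw",r[2].round(4),"F",np.round(o["contact_force"],2),"open",round(o["opening"],4))
E
python3 - <<'E'
from h import *
s,t=cams()
m=cv2.inRange(cv2.cvtColor(t.f,cv2.COLOR_RGB2HSV),(105,100,40),(125,255,255))
Q=[]
for y in range(228,246):
    r=np.nonzero(m[y,345:381])[0]+345;Q.append(t.onz((r.min()+r.max())/2,y,.028)[:2])
Q=np.array(Q);d=np.linalg.svd(Q-Q.mean(0))[2][0];print(np.degrees(np.arctan2(d[1],d[0]))%180-180,Q.mean(0), np.degrees(np.arctan2(*( [.5672,-.2963]-Q.mean(0))[::-1])))
print(tri(s,(226.5-.5,186.3-.5),t,(190.2,210.3)),tri(s,(226.5,186.3),t,(190.2,210.3)))
go(.40,.05,.26); go(.51,-.283,.26,-.23)
E
```

```text
-12.728974373654637 [ 0.45187466 -0.26904161] -13.298415995187437
(array([0.53061682, 0.29950124, 0.07013992]), np.float64(0.0010830435498060016)) (array([0.53199837, 0.29973022, 0.06706735]), np.float64(0.0005322423852034521))
row [ 0.3352 -0.0083 -0.301 ] twist 0 | dist 0.451 t 0.7 pos [0.2353 0.4693 0.2518] yaw -0.4648 F [-0.51 -0.57 -0.26] open 0.0914
row [ 0.5828 -0.0083 -0.5494] twist -13.45 | dist 0.801 t 0.7 pos [0.2353 0.4693 0.2518] yaw -0.4648 F [-0.51 -0.57 -0.26] open 0.0914
```

send_rows(motion=[[[0.335,-0.01,-0.301,0],[0.335,-0.01,-0.301,0],[0.335,-0.01,-0.301,0],[0.335,-0.01,-0.301,0],[0.335,-0.01,-0.301,0],[0.335,-0.01,-0.301,0],[0.335,-0.01,-0.301,0],[0.45,-0.01,-0.43,-5]]])

```text
time: 1.5
tool_pos: [0.3788, 0.094, 0.2604]
tool_rot: [-1.57, -0.001, -0.376]
contact_force: [1.0, 0.4, 0.1]
opening: 0.0916
```

Run:
```python
from h import *
go(.51,-.283,.20,-.23)
```

```text
row [ 0.2605  0.0605 -0.3024] twist -8.38 | dist 0.404 t 1.5 pos [0.3788 0.094  0.2604] yaw -0.3763 F [1.04 0.4  0.13] open 0.0916
```

send_rows(motion=[[[0.26,0.0,-0.302,-8.4],[0.26,0.0,-0.302,-8.4],[0.26,0.0,-0.302,-8.4],[0.26,0.0,-0.302,-8.4],[0.26,0.0,-0.302,-8.4],[0.26,0.02,-0.302,-8.4],[0.26,0.06,-0.302,-8.4],[0.26,0.06,-0.302,-8.4]]])

```text
time: 2.3
tool_pos: [0.5036, -0.2655, 0.2101]
tool_rot: [-1.571, -0.003, -0.23]
contact_force: [0.4, -0.5, 1.0]
opening: 0.0917
```

Run:
```python
from h import *
go(.51,-.283,.20,-.23)
s,t=cams()
t.crop(310,150,430,270,5,"pics/t5.png")
s.crop(230,150,380,300,4,"pics/s5.png")
```

```text
row [ 0.0102  0.0102 -0.0156] twist -0.01 | dist 0.021 t 2.3 pos [ 0.5036 -0.2655  0.2101] yaw -0.2302 F [ 0.39 -0.53  1.  ] open 0.0917
```

View pics/t5.png

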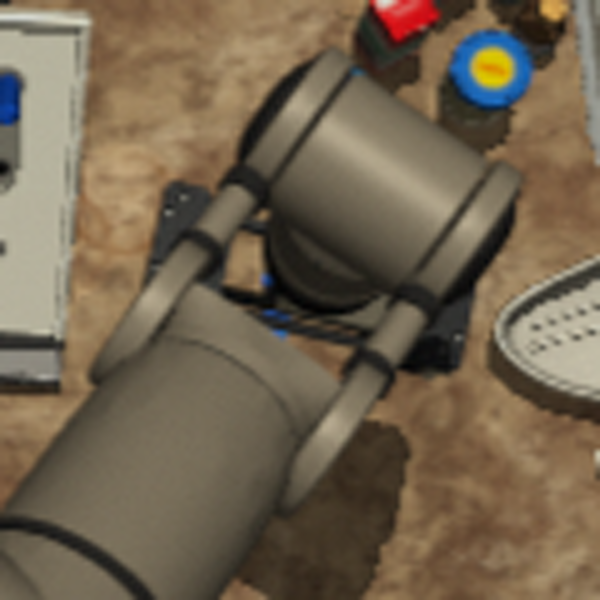

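View pics/s5.png

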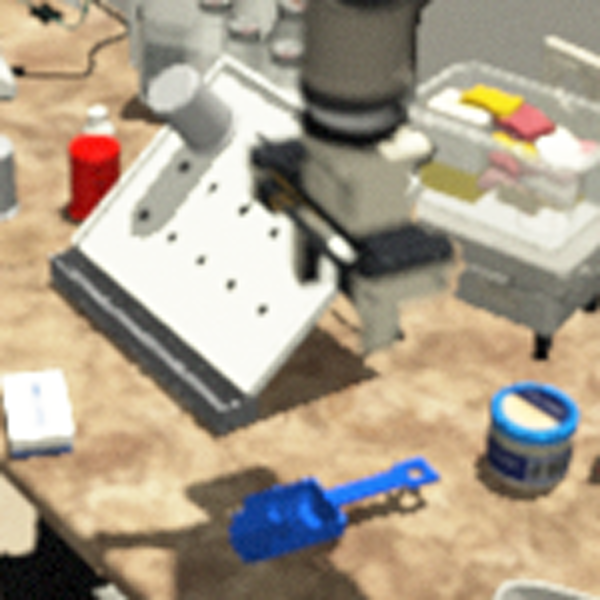

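Run:
```python
from h import *
go(.567,-.2965,.08,-.232);go(.567,-.2965,.0315,-.232)
```

```text
row [ 0.0698  0.1256 -0.0136] twist -0.11 | dist 0.144 t 2.4 pos [ 0.5026 -0.2674  0.2059] yaw -0.2339 F [-0.25  0.18 -0.4 ] open 0.0916
row [ 0.07    0.1741 -0.0137] twist -0.11 | dist 0.188 t 2.4 pos [ 0.5026 -0.2674  0.2059] yaw -0.2339 F [-0.25  0.18 -0.4 ] open 0.0916
```

send_rows(motion=[[[0.07,0.04,-0.014,-0.1],[0.07,0.08,-0.014,-0.1],[0.07,0.125,-0.014,-0.1],[0.07,0.15,-0.014,-0.1],[0.07,0.174,-0.014,-0.1],[0.07,0.174,-0.014,-0.1],[0.07,0.174,-0.014,-0.1]]])

```text
time: 3.1
tool_pos: [0.5673, -0.2966, 0.0325]
tool_rot: [-1.569, 0.003, -0.232]
contact_force: [0.2, 0.2, 0.4]
opening: 0.092
```

Run:
```python
from h import *
go(.567,-.2965,.0315,-.232)
s,t=cams()
s.crop(270,220,370,300,8,"pics/s6.png")
t.crop(330,170,410,250,7,"pics/t6.png")
```

```text
row [-0.0003  0.001   0.0001] twist 0.01 | dist 0.001 t 3.1 pos [ 0.5673 -0.2966  0.0325] yaw -0.2319 F [0.24 0.18 0.35] open 0.092
```

View pics/s6.png

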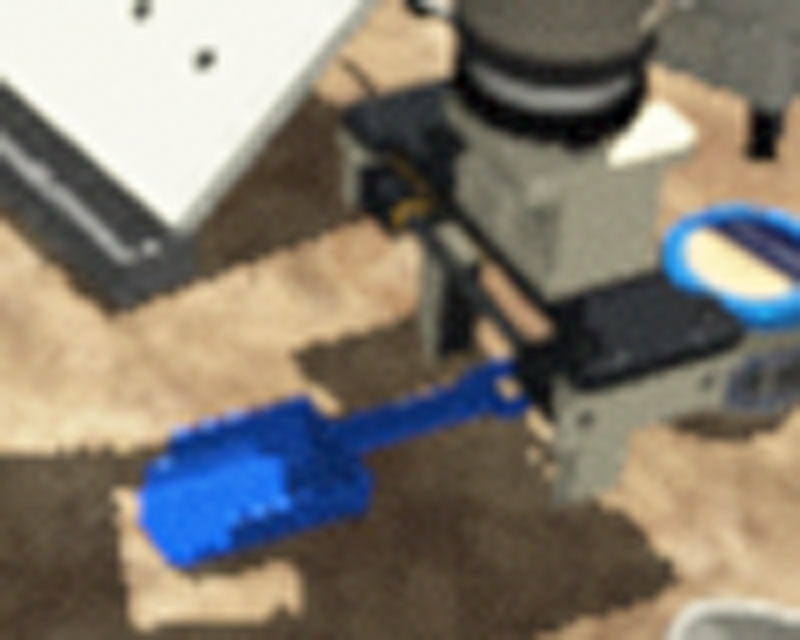

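View pics/t6.png

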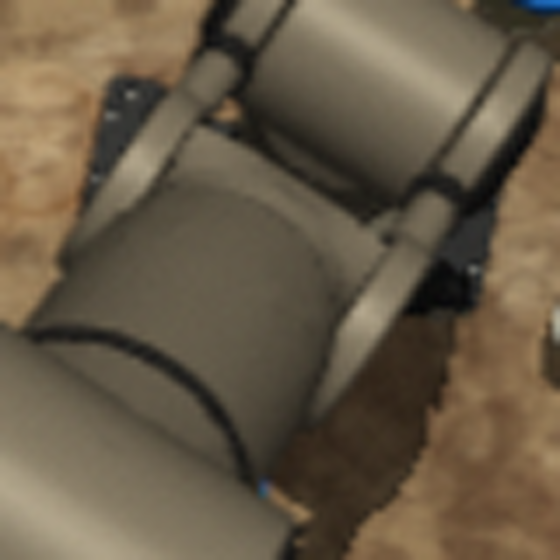

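send_rows(motion=[[[0,0.0005,0,0],[0,0.0005,0,0],[0,0.0005,0,0],[0,0.0005,0,0],[0,0.0005,0,0],[0,0.0005,0,0],[0,0.0005,0,0],[0,0.0005,0,0]]], gripper=0, grip_force=3)

```text
time: 4.0
tool_pos: [0.5679, -0.2972, 0.0333]
tool_rot: [-1.57, 0.001, -0.232]
contact_force: [0.8, 0.2, 0.3]
opening: 0.0326
```

send_rows(motion=[[[0,0.001,0,0],[0,0.001,0,0],[0,0.001,0,0]]])

```text
time: 4.3
tool_pos: [0.5679, -0.2972, 0.0322]
tool_rot: [-1.57, 0.001, -0.232]
contact_force: [0.3, 0.1, -0.4]
opening: 0.0281
```

send_rows(motion=[[[0,-0.005,0,0],[0,-0.012,0,0],[0,-0.02,0,0],[0,-0.03,0,0],[0,-0.03,0,0]]])

```text
time: 4.8
tool_pos: [0.5688, -0.2978, 0.0644]
tool_rot: [-1.572, -0.003, -0.232]
contact_force: [-0.2, -1.1, -0.2]
opening: 0.0279
```

Run:
```python
from h import *
go(.567,-.2965,.0315,-.232)
s,t=cams()
s.crop(270,220,370,300,8,"pics/s7.png")
```

```text
row [-0.0022  0.0329  0.0009] twist 0.01 | dist 0.033 t 4.8 pos [ 0.5688 -0.2978  0.0644] yaw -0.2319 F [-0.2  -1.1  -0.18] open 0.0279
```

View pics/s7.png

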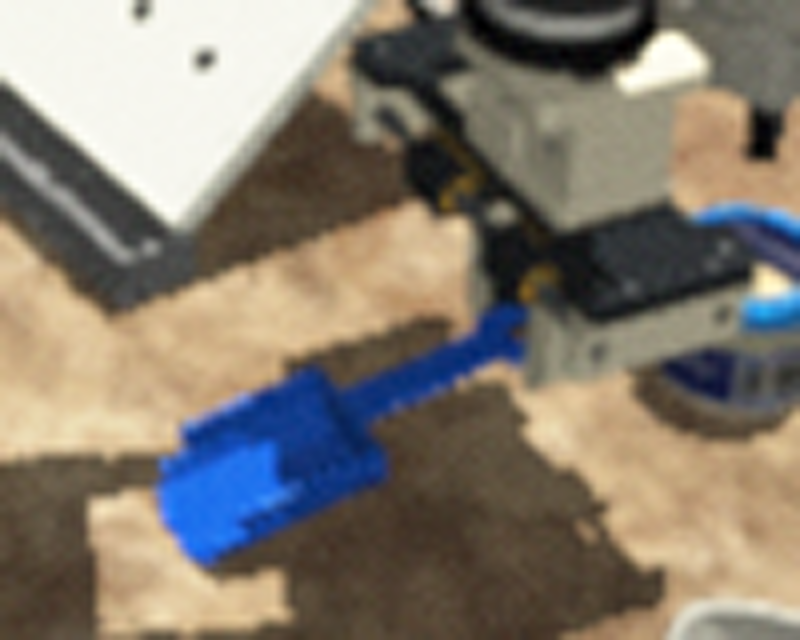

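send_rows(motion=[[[-0.005,-0.011,0,0],[-0.01,-0.021,0,0],[-0.018,-0.033,0,0],[-0.026,-0.044,0,0],[-0.036,-0.055,0,0],[-0.045,-0.064,0,0],[-0.045,-0.064,0,0]]])

```text
time: 5.6
tool_pos: [0.5237, -0.2871, 0.1287]
tool_rot: [-1.572, -0.002, -0.232]
contact_force: [0.6, -0.2, 0.2]
opening: 0.0282
```

Run:
```python
from h import *
go(.567,-.2965,.0315,-.232)
s,t=cams()
s.crop(270,200,370,300,7,"pics/s8.png")
t.crop(330,170,410,250,7,"pics/t8.png")
```

```text
row [0.0441 0.0973 0.0009] twist -0.02 | dist 0.107 t 5.6 pos [ 0.5237 -0.2871  0.1287] yaw -0.2324 F [ 0.6  -0.18  0.23] open 0.0282
```

View pics/s8.png

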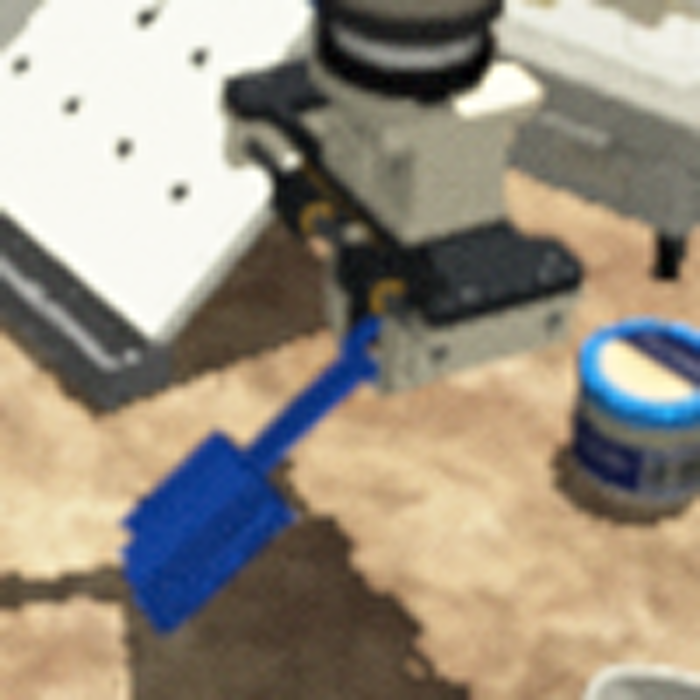

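send_rows(motion=[[[0,0,0,0],[0,0,0,0],[0,-0.04,0,0],[0,-0.08,0,0],[0,-0.11,0,0]]], grip_force=40)

```text
time: 6.2
tool_pos: [0.5246, -0.2873, 0.2391]
tool_rot: [-1.572, -0.003, -0.232]
contact_force: [0.2, -0.0, -1.0]
opening: 0.0268
```

Run:
```python
from h import *
s,t=cams()
pt=np.array([[266.59,180.69],[281.3,181.32],[295.51,182.31],[252.01,196.25],[266.15,197.05],[280.31,197.82]])
ps=np.array([[282.76,196.44],[290.54,201.94],[298.01,207.75],[265.54,203.39],[272.51,208.82],[279.74,214.61]])
P=np.array([tri(s,a,t,b)[0] for a,b in zip(ps,pt)]);c=P.mean(0);n=np.linalg.svd(P-c)[2][2];n*=np.sign(n[2])
r=(P[0]-P[2])+(P[3]-P[5]);yaw=np.arctan2(-r[0],r[1]);print('n',n,'yaw rows deg',np.degrees(yaw),'yaw n',np.degrees(np.arctan2(-n[1],-n[0])))
cy,sy=np.cos(yaw),np.sin(yaw);a=np.radians(40)
N=np.array([-np.sin(a)*cy,-np.sin(a)*sy,np.cos(a)]);U=np.array([np.cos(a)*cy,np.cos(a)*sy,np.sin(a)])
T=lambda u,v:((u+.5)/8-.5+232,(v+.5)/8-.5+145)
S=lambda u,v:((u+.5)/10-.5+260,(v+.5)/10-.5+160)
Y=np.array([-sy,cy,0])
for nm,tp,sp in(("thin",T(402,162),S(408,298)),):
    p,e=tri(s,sp,t,tp);print(nm,'collar',p,e,'off plane',(p-c)@N)
    f=p-N*((p-c)@N);print('foot',f)
    # on-plane individual rays (plane of collar top, 3mm)
    for cam,px in((s,sp),(t,tp)):
        d=cam.ray(*px);k=((c+.003*N-cam.C)@N)/(d@N);print('  ray on collar plane',cam.C+k*d-.003*N)
    tip=f+.052*N;print('tip',tip,'proj s',s.proj(tip),'t',t.proj(tip),'foot proj',s.proj(f),t.proj(f))
    b=f-.095*Y;bt=b+.058*N;print('blue foot',b,'tip',bt,s.proj([b,bt]),t.proj([b,bt]))
    print('hole rel foot', ((P-f)@np.c_[U,Y,N]).round(4))
go(.5,-.2,.2)
s.crop(260,160,340,220,10,"pics/s9.png")
```

```text
n [-0.63811207  0.03831254  0.76898968] yaw rows deg -3.0996248575374032 yaw n -3.4359402167687514
thin collar [ 0.66627078 -0.00567862  0.14722635] 0.0013634617979977142 off plane 0.0007833924739377938
foot [ 0.6667736  -0.00570584  0.14662624]
  ray on collar plane [ 0.66608609 -0.0072005   0.14611801]
  ray on collar plane [ 0.66798021 -0.00617604  0.14765855]
tip [ 0.63339754 -0.00389848  0.18646055] proj s [[293.55151175 182.3151639 ]] t [[280.94138292 171.41064722]] foot proj [[300.63559914 189.41019549]] [[281.71173305 164.89522613]]
blue foot [ 0.66163673 -0.10056686  0.14662624] tip [ 0.62440959 -0.09855096  0.19105681] [[316.93485437 200.64788949]
 [309.11630089 192.67145964]] [[310.95911517 166.52337536]
 [310.97952055 173.86822486]]
hole rel foot [[-5.970e-02  4.770e-02 -1.000e-04]
 [-5.890e-02 -9.000e-04 -2.000e-04]
 [-5.960e-02 -4.780e-02  1.000e-04]
 [-1.203e-01  9.510e-02 -3.000e-04]
 [-1.199e-01  4.750e-02  2.000e-04]
 [-1.198e-01  0.000e+00  2.000e-04]]
row [-0.0459  0.0411  0.08  ] twist 0 | dist 0.101 t 6.3 pos [ 0.5259 -0.2882  0.2418] yaw -0.232 F [-0.01  0.16 -0.45] open 0.027
```

View pics/s9.png

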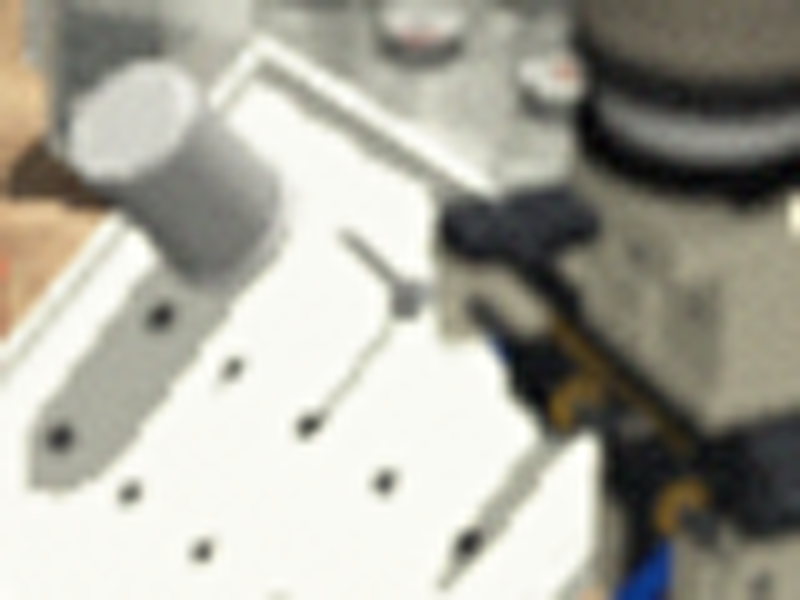

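Run:
```python
from h import *
s,t=cams()
T=lambda u,v:((u+.5)/8-.5+232,(v+.5)/8-.5+145)
S=lambda u,v:((u+.5)/10-.5+260,(v+.5)/10-.5+160)
S1=lambda u,v:((u+.5)/4-.5+160,(v+.5)/4-.5+150)
T1=lambda u,v:((u+.5)/3.3-.5+160,(v+.5)/3.3-.5+135)
f=np.array([.66677,-.0057,.14663]);yaw=np.radians(-3.1);cy,sy=np.cos(yaw),np.sin(yaw);a=np.radians(40)
N=np.array([-np.sin(a)*cy,-np.sin(a)*sy,np.cos(a)]);U=np.array([np.cos(a)*cy,np.cos(a)*sy,np.sin(a)]);Y=np.array([-sy,cy,0])
for nm,sp,tp in(("TL",S(262,38),T(42,26)),("TR",S(745,355),T(770,64)),("BR board",S1(530,393),T1(535,270)),("BL board",S1(352,245),T1(257,258))):
    p,e=tri(s,sp,t,tp);print(nm,p.round(4),round(e*1e3,1),((p-f)@np.c_[U,Y,N]).round(4))
```

```text
TL [0.7116 0.1383 0.1823] 1.9 [0.0512 0.1462 0.0036]
TR [ 0.6952 -0.1514  0.1824] 5.4 [ 0.0508 -0.144   0.0041]
BR board [ 0.5201 -0.1416  0.0292] 0.1 [-0.182  -0.1437 -0.0005]
BL board [0.5313 0.1456 0.0276] 1.1 [-0.1864  0.1438  0.001 ]
```

```bash
cat >> h.py <<'E'
F=np.array([.6668,-.0057,.1502]);_y=np.radians(-3.1);_a=np.radians(40)
N=np.array([-np.sin(_a)*np.cos(_y),-np.sin(_a)*np.sin(_y),np.cos(_a)]);U=np.array([np.cos(_a)*np.cos(_y),np.cos(_a)*np.sin(_y),np.sin(_a)]);Y=np.array([-np.sin(_y),np.cos(_y),0])
def peg(h,u=0,dz=.0065): return F+h*N+u*U+[0,0,dz]
E
python3 - <<'E'
from h import *
p=peg(.08);print(p);go(*p,-.054)
E
```

```text
[ 0.61545224 -0.0029191   0.21798356]
row [0.0233 0.0191 0.2975] twist -10.21 | dist 0.299 t 6.4 pos [ 0.5243 -0.2871  0.2371] yaw -0.2321 F [-0.94  0.36 -1.7 ] open 0.0274
```

send_rows(motion=[[[0.02,-0.002,0.04,-3],[0.023,-0.002,0.09,-6],[0.023,-0.002,0.14,-10.2],[0.023,0.0,0.19,-10.2],[0.023,0.005,0.24,-10.2],[0.023,0.015,0.285,-10.2],[0.023,0.019,0.2975,-10.2],[0.023,0.019,0.2975,-10.2]]])

```text
time: 7.2
tool_pos: [0.6143, -0.0008, 0.2152]
tool_rot: [-1.571, 0.003, -0.051]
contact_force: [0.7, -0.2, -1.0]
opening: 0.0274
```

Run:
```python
from h import *
p=peg(.08);print(p);go(*p,-.054)
s,t=cams()
s.crop(240,140,360,230,6.6,"pics/s10.png")
t.crop(230,130,340,230,6,"pics/t10.png")
```

```text
[ 0.61545224 -0.0029191   0.21798356]
row [ 0.0013 -0.0028 -0.0021] twist 0.19 | dist 0.004 t 7.2 pos [ 0.6143 -0.0008  0.2152] yaw -0.0506 F [ 0.75 -0.15 -0.99] open 0.0274
```

View pics/s10.png

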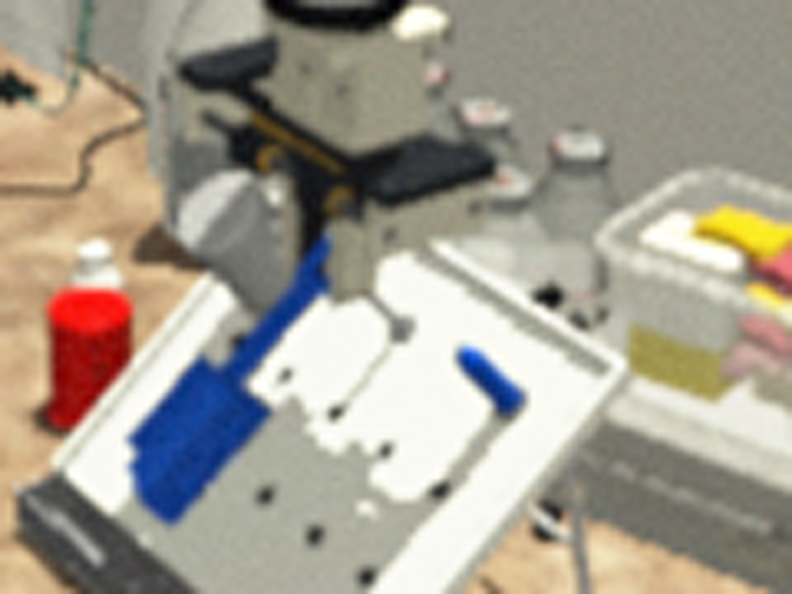

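View pics/t10.png

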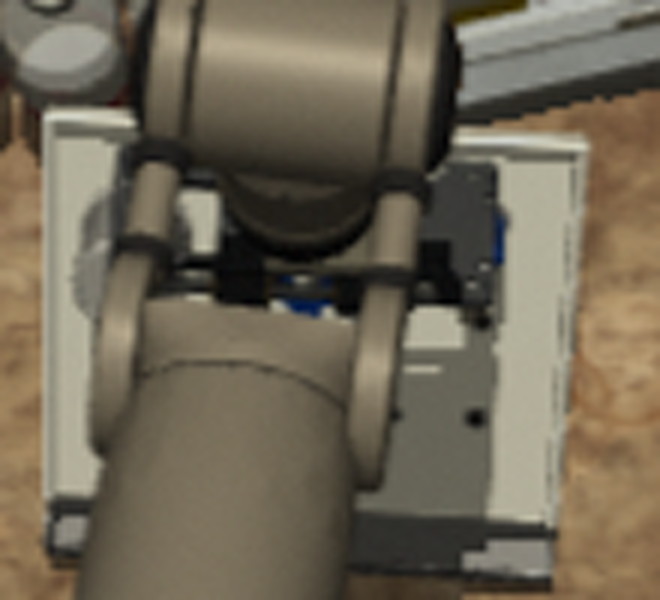

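```bash
cat >> h.py <<'E'
def overlay(name,tilt=40,box=(240,140,360,230),k=6.6,zb=-.0036,cam=None):
    s=cam or Cam(read_camera("scene"));o=sensors.observe();p=np.array(o["tool_pos"]);y=o["tool_rot"][2];a=np.radians(tilt)
    X=np.array([np.cos(a)*np.cos(y),np.cos(a)*np.sin(y),np.sin(a)]);Z=np.array([-np.sin(a)*np.cos(y),-np.sin(a)*np.sin(y),np.cos(a)]);Yy=np.array([-np.sin(y),np.cos(y),0])
    eye=p+[0,0,-.0065+zb]
    w=lambda x,yy,z: eye+(x-.053)*X+yy*Yy+(z-.0255)*Z
    im=cv2.resize(s.f[box[1]:box[3],box[0]:box[2],::-1],None,fx=k,fy=k,interpolation=cv2.INTER_CUBIC)
    def ln(a,b,c=(0,255,255)):
        q=((s.proj([w(*a),w(*b)])+.5-np.array(box[:2]))*k).round().astype(int);cv2.line(im,tuple(map(int,q[0])),tuple(map(int,q[1])),c,1)
    for sg in(-1,1):
        ln((-.025,sg*.009,.028),(.039,sg*.009,.028));ln((-.025,sg*.028,.028),(-.08,sg*.028,.028),(0,255,0));ln((.039,sg*.014,.028),(.067,sg*.014,.028))
    ln((-.107,-.014,0),(-.107,.014,0),(0,255,0));ln((.067,-.014,.028),(.067,.014,.028));ln((-.025,-.028,.028),(-.025,.028,.028),(0,255,0))
    f=F+[0,0,zb];q=((s.proj([f,f+.052*N])+.5-np.array(box[:2]))*k).round().astype(int);cv2.line(im,tuple(map(int,q[0])),tuple(map(int,q[1])),(0,0,255),1)
    cv2.imwrite(name,im)
E
python3 - <<'E'
from h import *
overlay("pics/o1.png")
go(*peg(.08),-.054);go(*peg(.058),-.054)
E
```

```text
row [ 0.0005 -0.0005  0.0015] twist -0.07 | dist 0.002 t 7.35 pos [ 0.6149 -0.0044  0.2174] yaw -0.0553 F [ 0.22  0.25 -0.02] open 0.0272
row [0.0146 0.0163 0.0016] twist -0.07 | dist 0.022 t 7.35 pos [ 0.6149 -0.0044  0.2174] yaw -0.0553 F [ 0.22  0.25 -0.02] open 0.0272
```

View pics/o1.png

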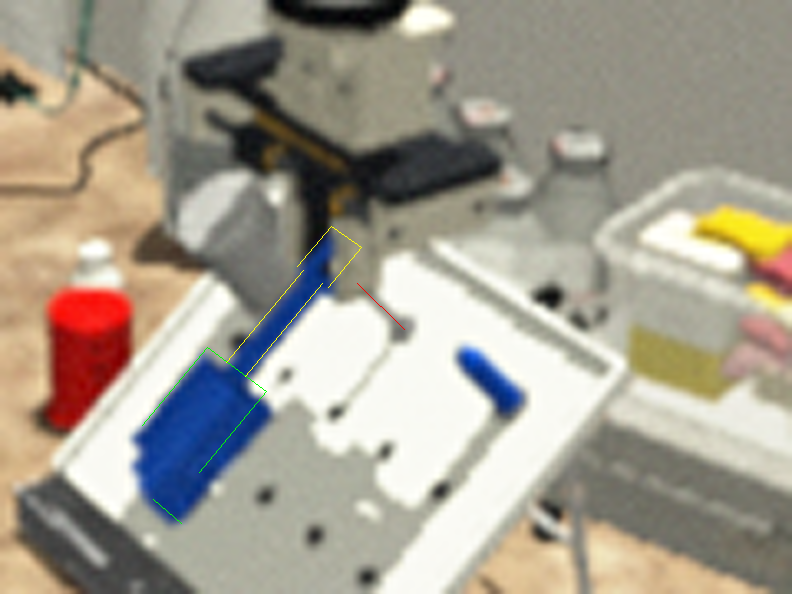

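Run:
```python
from h import *
t=Cam(read_camera("top"))
m=cv2.inRange(cv2.cvtColor(t.f,cv2.COLOR_RGB2HSV),(105,90,30),(125,255,255))
for y in range(172,186):
    r=np.nonzero(m[y,265:300])[0]+265
    if len(r): print(y,r)
overlay("pics/o2.png",cam=t,box=(250,155,310,200),k=12)
go(*peg(.08))
```

```text
176 [277 278 285]
179 [277 278 279 280 281]
180 [279 280 281 282 283 284]
181 [279 280 281 282 283]
182 [282 283]
row [ 0.0004 -0.0002  0.0018] twist 0 | dist 0.002 t 7.4 pos [ 0.615  -0.0047  0.2178] yaw -0.0561 F [-0.03 -0.7  -0.23] open 0.0271
```

View pics/o2.png

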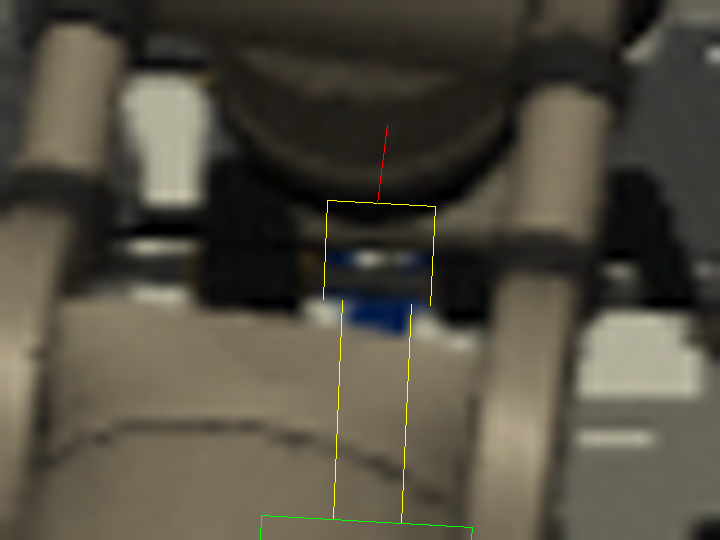

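send_rows(motion=[[[0.004,0.005,0.001,0],[0.009,0.01,0.001,0],[0.014,0.016,0.001,0],[0.017,0.02,0.001,0],[0.019,0.023,0.001,0],[0.02,0.024,0.001,0]]])

```text
time: 8.0
tool_pos: [0.6354, -0.0047, 0.1938]
tool_rot: [-1.572, -0.002, -0.056]
contact_force: [-0.4, 1.4, 1.6]
opening: 0.0269
```

Run:
```python
from h import *
s,t=cams()
go(*peg(.046))
overlay("pics/o3.png",cam=s)
overlay("pics/o4.png",cam=t,box=(250,155,310,200),k=12)
```

```text
row [0.0019 0.002  0.0007] twist 0 | dist 0.003 t 8.1 pos [ 0.6354 -0.0047  0.1939] yaw -0.0559 F [ 1.15  1.31 -0.49] open 0.0274
```

View pics/o3.png

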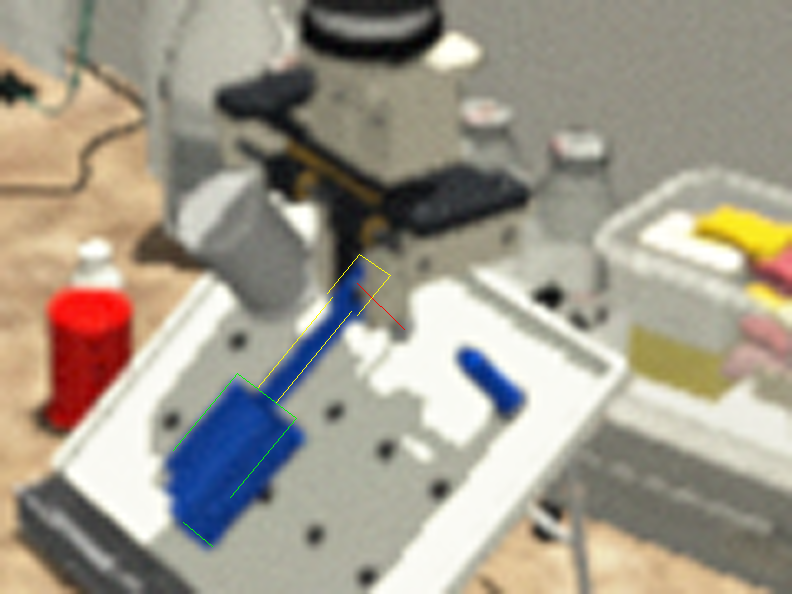

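View pics/o4.png

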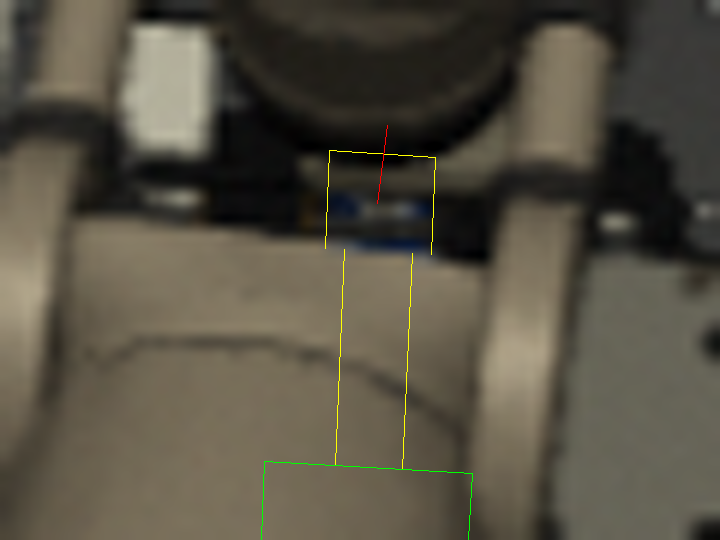

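send_rows(motion=[[[0.002,0.002,0.001,0],[0.0035,0.004,0.001,0],[0.0045,0.0055,0.001,0],[0.0055,0.0065,0.001,0],[0.0055,0.0065,0.001,0]]])

```text
time: 8.6
tool_pos: [0.6411, -0.004, 0.1873]
tool_rot: [-1.572, -0.002, -0.056]
contact_force: [1.3, -0.6, -0.8]
opening: 0.0275
```

Run:
```python
from h import *
s,t=cams()
go(*peg(.040))
overlay("pics/o5.png",cam=s,box=(270,160,330,205),k=12)
t.crop(260,160,300,190,18,"pics/o6.png")
```

```text
row [ 0.0001  0.     -0.0003] twist 0 | dist 0.0 t 8.7 pos [ 0.641  -0.004   0.1873] yaw -0.0559 F [ 0.96  0.24 -0.75] open 0.0275
```

View pics/o5.png

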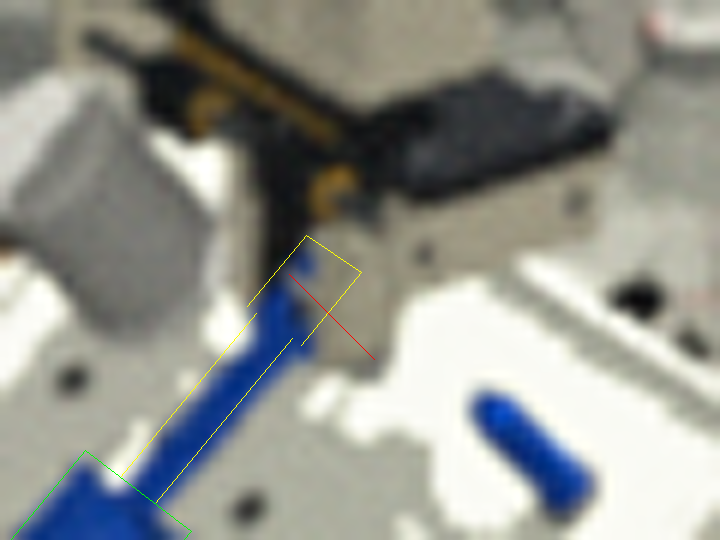

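View pics/o6.png

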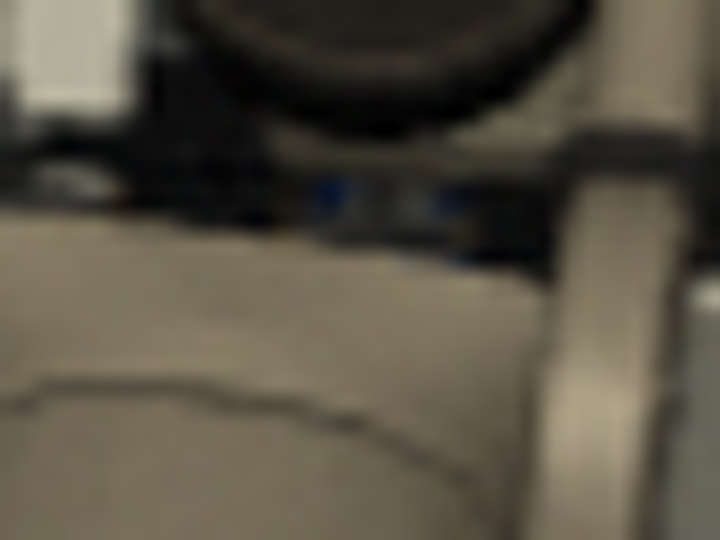

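Run:
```python
from h import *
s,t=cams()
im=cv2.resize(s.f[172:197,283:308,::-1],None,fx=24,fy=24,interpolation=cv2.INTER_NEAREST);im=cv2.convertScaleAbs(im,alpha=1.6,beta=10);cv2.imwrite("pics/z1.png",im)
print(s.proj([F-[0,0,.0036]+h*N for h in(.0,.03,.04,.05,.052)])-[283,172])
```

```text
[[17.63984155 17.41362974]
 [13.59492737 13.36246173]
 [12.22135012 11.9867608 ]
 [10.83483916 10.59810616]
 [10.55596883 10.31880467]]
```

View pics/z1.png

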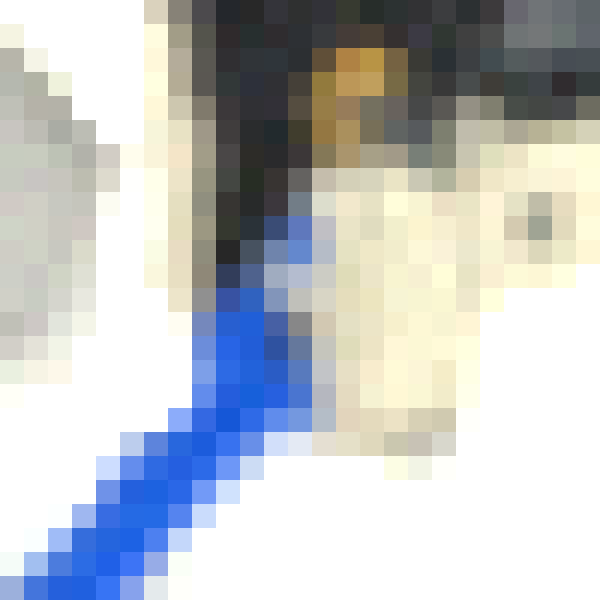

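send_rows(motion=[[[0,0,0,0],[0,0,0,0],[0,0,0,0],[0,0,0,0]]], grip_force=3)

```text
time: 9.2
tool_pos: [0.6409, -0.004, 0.1874]
tool_rot: [-1.572, -0.002, -0.056]
contact_force: [1.3, -0.1, -0.8]
opening: 0.0277
```

send_rows(motion=[[[0,0,0,0],[0,0,0,0],[0,0,0,0],[0,0,0,0],[0,0,0,0]]], gripper=0.5)

```text
time: 9.7
tool_pos: [0.6409, -0.004, 0.1874]
tool_rot: [-1.572, -0.002, -0.056]
contact_force: [0.4, 0.6, 0.2]
opening: 0.0456
```

Run:
```python
from h import *
s,t=cams()
go(*peg(.040))
s.crop(250,150,330,235,9,"pics/s11.png")
```

```text
row [ 0.0002  0.     -0.0003] twist 0 | dist 0.0 t 9.8 pos [ 0.6409 -0.004   0.1874] yaw -0.0559 F [ 0.4  -0.3   0.27] open 0.0458
```

View pics/s11.png

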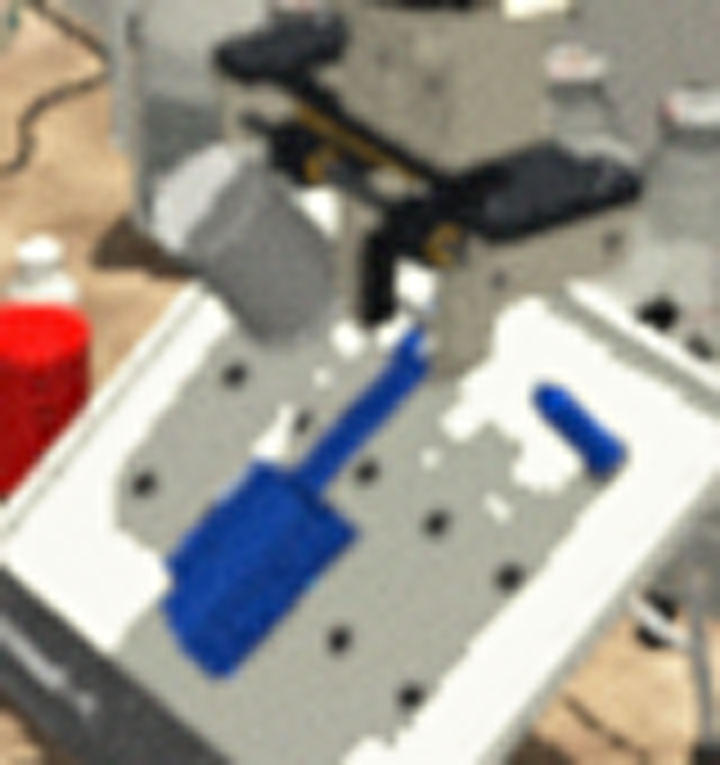

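send_rows(motion=[[[0,-0.02,0,0],[0,-0.05,0,0],[0,-0.09,0,0],[-0.02,-0.11,0.04,0],[-0.05,-0.11,0.09,0],[-0.07,-0.11,0.14,0],[-0.09,-0.11,0.19,0],[-0.11,-0.11,0.24,0]]])

```text
time: 10.6
tool_pos: [0.5496, 0.2247, 0.2973]
tool_rot: [-1.572, -0.003, -0.056]
contact_force: [1.6, 0.3, 0.6]
opening: 0.0461
```

Run:
```python
from h import *
s,t=cams()
go(.531,.2995,.20)
s.crop(250,150,330,235,9,"pics/s12.png")
t.crop(230,140,340,230,7,"pics/t12.png")
```

```text
row [-0.0207  0.0973  0.0698] twist 0 | dist 0.122 t 10.7 pos [0.5481 0.2287 0.2973] yaw -0.0491 F [ 0.19 -0.65 -0.79] open 0.0461
```

View pics/s12.png

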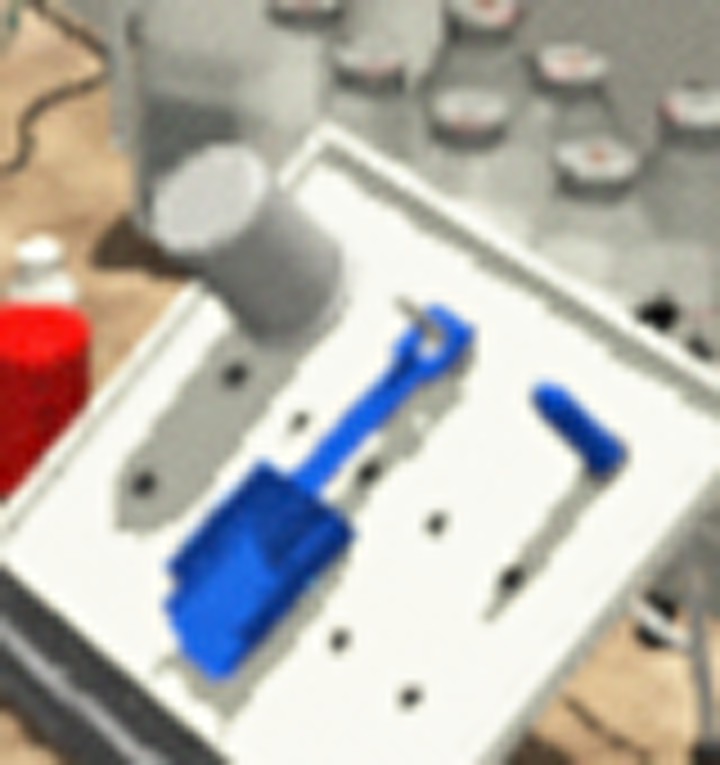

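View pics/t12.png

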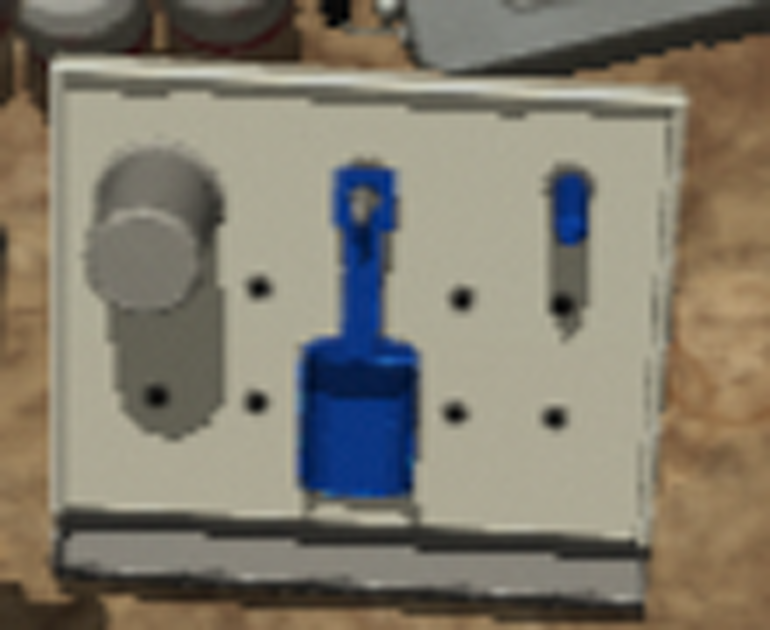

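Run:
```python
from h import *
s,t=cams()
im=cv2.resize(t.f[195:222,268:298,::-1],None,fx=22,fy=22,interpolation=cv2.INTER_CUBIC);cv2.imwrite("pics/z2.png",im)
im=cv2.resize(s.f[205:235,262:298,::-1],None,fx=20,fy=20,interpolation=cv2.INTER_CUBIC);cv2.imwrite("pics/z3.png",im)
c=lambda x,y,z:F-[0,0,.0036]+(x-.053)*U+y*Y+z*N
print('top',t.proj([c(-.107,.0,0),c(-.107,0,.006),c(.053,0,.028),c(.053,0,.040)]),'scene',s.proj([c(-.107,0,0),c(-.107,0,.006),c(.053,0,.028)]))
go(.531,.2995,.2)
```

```text
top [[279.84880826 208.3991294 ]
 [279.76014902 209.22974852]
 [281.30030902 168.3547699 ]
 [281.12107852 169.87039511]] scene [[272.79192137 223.1081453 ]
 [271.91326113 222.39886802]
 [296.86810668 185.6360634 ]]
row [-0.0233  0.0969  0.0743] twist 0 | dist 0.124 t 10.8 pos [0.5501 0.2242 0.2971] yaw -0.0531 F [ 1.11 -0.1  -0.08] open 0.0458
```

View pics/z2.png

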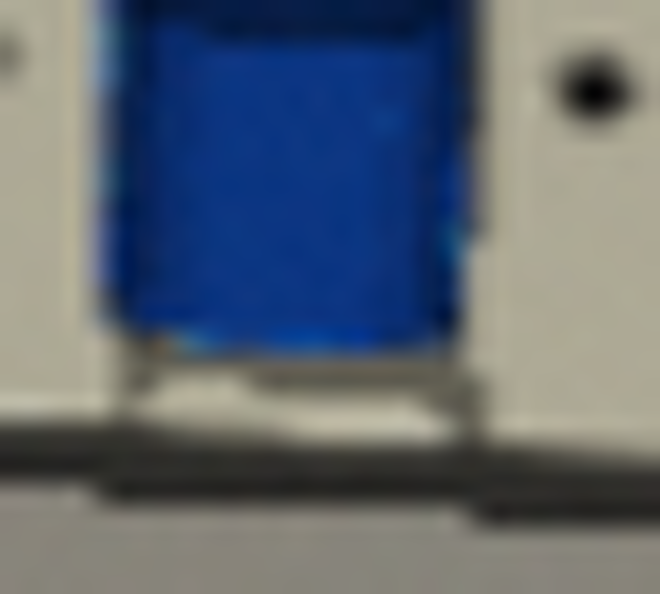

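View pics/z3.png

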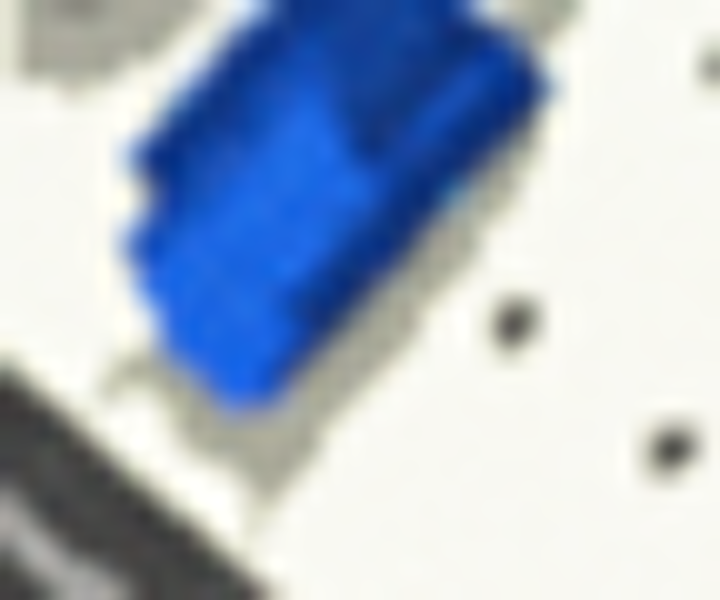

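Run:
```python
from h import *
s,t=cams()
B=np.c_[U,Y,N];f=F-[0,0,.0036]
for nm,a,b in(("tail",(271.75,223.1),(280.4,210.4)),("eye",(298.1,186.8),(281.7,167.4))):
    p,e=tri(s,a,t,b);print(nm,((p-f)@B*1e3).round(1),round(e*1e3,1))
m=cv2.inRange(cv2.cvtColor(t.f,cv2.COLOR_RGB2HSV),(105,90,30),(125,255,255))
for y in range(160,214):
    r=np.nonzero(m[y,262:300])[0]+262
    if len(r): print(y,r.min(),r.max(),end='; ')
```

```text
tail [-162.8   -2.7    7.7] 1.3
eye [ 0.  -0.9 20.2] 0.1
164 278 285; 165 278 285; 166 278 285; 167 278 285; 168 278 286; 169 278 285; 170 278 285; 171 278 285; 172 278 285; 173 279 284; 174 279 284; 175 279 284; 176 279 284; 177 279 284; 178 279 284; 179 279 284; 180 279 284; 181 279 283; 182 279 283; 183 279 283; 184 279 283; 185 279 283; 186 279 283; 187 279 283; 188 275 285; 189 274 288; 190 274 288; 191 273 289; 192 273 289; 193 273 289; 194 273 288; 195 273 288; 196 274 288; 197 273 288; 198 273 288; 199 273 288; 200 273 288; 201 273 288; 202 273 288; 203 273 288; 204 273 288; 205 273 288; 206 273 288; 207 273 288; 208 273 288; 209 273 288; 210 277 287;
```

```bash
cat >> h.py <<'E'
def hyp(cam,im,box,k,tilt,u,col,piv=(-.025,0),yw=0):
    # scoop on board; rotated by tilt deg (tail up) about scoop point piv
    a=np.radians(tilt);f=F-[0,0,.0036]
    def w(x,y,z):
        dx,dz=x-piv[0],z-piv[1];x2=piv[0]+dx*np.cos(a)+dz*np.sin(a);z2=piv[1]-dx*np.sin(a)+dz*np.cos(a)
        g=np.radians(yw);X=x2-.053;return f+(u+X*np.cos(g)-y*np.sin(g))*U+(X*np.sin(g)+y*np.cos(g))*Y+z2*N
    L=[]
    for s in(-1,1):
        L+=[((-.025,s*.009,.028),(.039,s*.009,.028)),((-.025,s*.028,.028),(-.075,s*.028,.028)),((.039,s*.014,.028),(.067,s*.014,.028))]
    L+=[((.067,-.014,.028),(.067,.014,.028)),((-.025,-.028,.028),(-.025,.028,.028)),((-.107,-.015,0),(-.107,.015,0)),((.067,-.014,.023),(.067,.014,.023))]
    for p,q in L:
        r=((cam.proj([w(*p),w(*q)])+.5-np.array(box[:2]))*k).round().astype(int);cv2.line(im,tuple(map(int,r[0])),tuple(map(int,r[1])),col,1)
E
python3 - <<'E'
from h import *
s,t=cams()
for n,c,box,k in(("s",s,(262,178,306,232),14),("t",t,(264,158,300,216),13)):
    im=cv2.resize(c.f[box[1]:box[3],box[0]:box[2],::-1],None,fx=k,fy=k,interpolation=cv2.INTER_CUBIC);im=cv2.convertScaleAbs(im,alpha=1.2)
    im2=im.copy();hyp(c,im,box,k,0,-.003,(0,255,255));hyp(c,im2,box,k,4,-.003,(0,255,255))
    cv2.imwrite(f"pics/h{n}.png",np.hstack([im,im2])[:, :])
    print(im.shape)
E
python3 -c "
import cv2
for n in 'st':
    i=cv2.imread(f'pics/h{n}.png');
    f=min(800/i.shape[1],600/i.shape[0],1);cv2.imwrite(f'pics/h{n}_.png',cv2.resize(i,None,fx=f,fy=f,interpolation=cv2.INTER_AREA))"
```

```text
(756, 616, 3)
(754, 468, 3)
```

View pics/hs_.png

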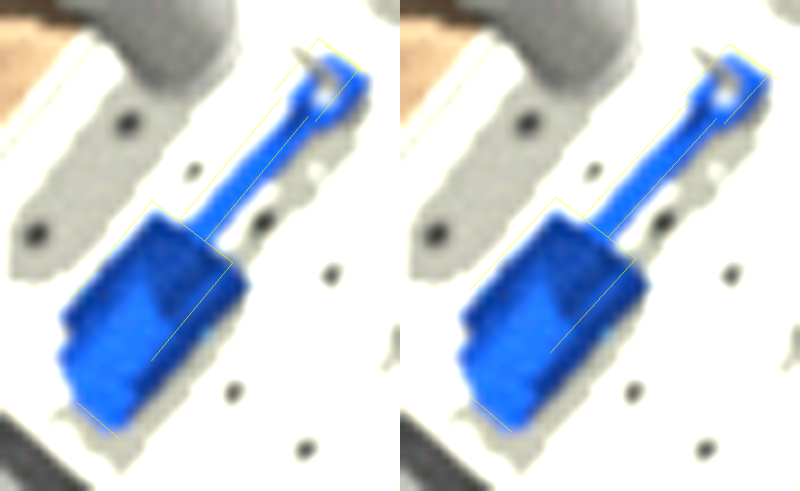

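View pics/ht_.png

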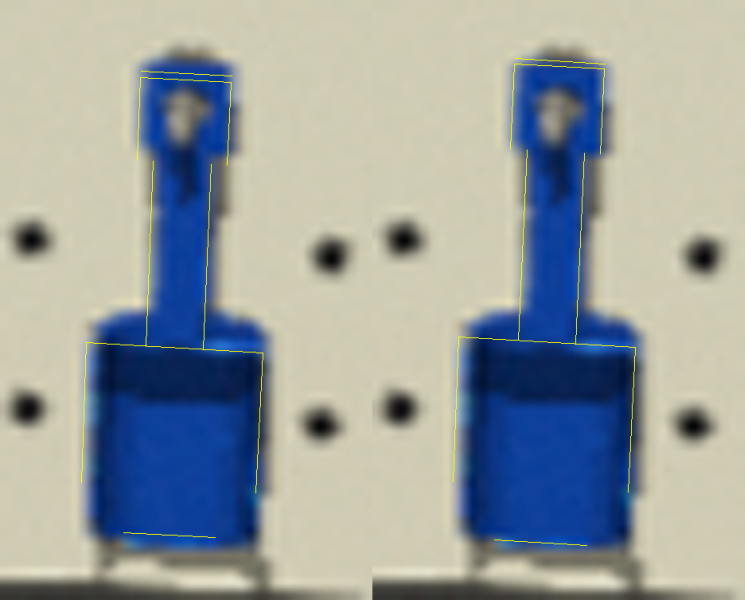

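```bash
cat >> h.py <<'E'
def press(h,u=-.150,y=-.002):
    c=F+u*U+y*Y+h*N;yw=-.054;return c-.0095*np.array([np.cos(yw),np.sin(yw),0])+[0,0,.025]
E
python3 - <<'E'
from h import *
for h in(.05,.01,.003): print(h,press(h).round(4))
go(*(press(.05)+[0,0,.1]),-.054);go(*press(.05),-.054)
E
```

```text
0.05 [0.5104 0.0008 0.1171]
0.01 [ 0.536  -0.0006  0.0864]
0.003 [ 0.5405 -0.0009  0.0811]
row [-0.0281  0.08   -0.2229] twist -0.22 | dist 0.238 t 11.0 pos [0.5512 0.2218 0.2968] yaw -0.0579 F [0.32 0.62 0.14] open 0.0464
row [-0.0283  0.18   -0.2228] twist -0.22 | dist 0.288 t 11.0 pos [0.5512 0.2218 0.2968] yaw -0.0579 F [0.32 0.62 0.14] open 0.0464
```

send_rows(motion=[[[-0.01,0.0,-0.045,0],[-0.02,0.02,-0.09,0],[-0.028,0.04,-0.14,0],[-0.028,0.06,-0.19,0],[-0.028,0.08,-0.223,0],[-0.028,0.13,-0.223,0],[-0.028,0.175,-0.223,0],[-0.028,0.18,-0.223,0]]], gripper=0, grip_force=10)

```text
time: 11.8
tool_pos: [0.5074, -0.0008, 0.1127]
tool_rot: [-1.571, 0.008, -0.061]
contact_force: [-0.2, -0.4, -0.2]
opening: 0.0005
```

Run:
```python
from h import *
go(*press(.05),-.054);go(*press(.012),-.054);go(*press(.003),-.054)
s,t=cams();s.crop(250,150,330,235,9,"pics/s13.png")
```

```text
row [ 0.0028 -0.0045  0.0017] twist -0.4 | dist 0.006 t 11.8 pos [ 0.5074 -0.0008  0.1127] yaw -0.061 F [-0.2  -0.44 -0.17] open 0.0005
row [0.0275 0.0245 0.0019] twist -0.4 | dist 0.037 t 11.8 pos [ 0.5074 -0.0008  0.1127] yaw -0.061 F [-0.2  -0.44 -0.17] open 0.0005
row [0.0333 0.0313 0.002 ] twist -0.4 | dist 0.046 t 11.8 pos [ 0.5074 -0.0008  0.1127] yaw -0.061 F [-0.2  -0.44 -0.17] open 0.0005
```

View pics/s13.png

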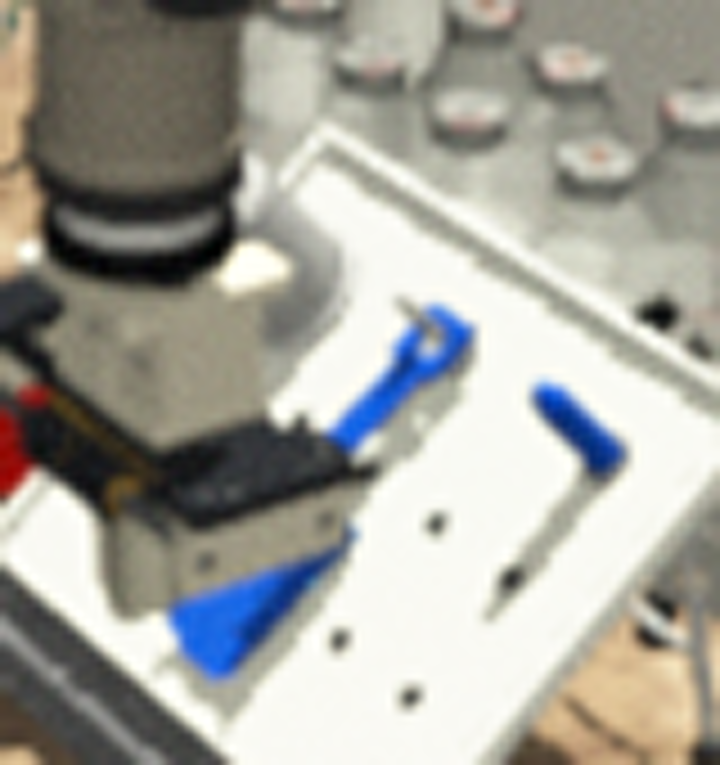

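send_rows(motion=[[[0.014,0.01,0.002,0],[0.0265,0.0235,0.002,0],[0.029,0.026,0.002,0],[0.031,0.0285,0.002,0],[0.031,0.0285,0.002,0]]])

```text
time: 12.4
tool_pos: [0.5421, -0.0002, 0.0897]
tool_rot: [-1.572, -0.002, -0.059]
contact_force: [0.2, -0.3, -0.7]
opening: 0.0002
```

Run:
```python
from h import *
go(*press(.006),-.054);go(*press(.003),-.054);go(*press(.0),-.054)
```

```text
row [-0.0035  0.0063 -0.0008] twist -0.29 | dist 0.007 t 12.4 pos [ 5.421e-01 -2.000e-04  8.970e-02] yaw -0.059 F [ 0.17 -0.29 -0.73] open 0.0002
row [-0.0016  0.0086 -0.0008] twist -0.29 | dist 0.009 t 12.4 pos [ 5.421e-01 -2.000e-04  8.970e-02] yaw -0.059 F [ 0.17 -0.29 -0.73] open 0.0002
row [ 0.0004  0.0109 -0.0007] twist -0.29 | dist 0.011 t 12.4 pos [ 5.421e-01 -2.000e-04  8.970e-02] yaw -0.059 F [ 0.17 -0.29 -0.73] open 0.0002
```

send_rows(motion=[[[-0.003,0.004,0,0],[-0.003,0.007,0,0],[-0.002,0.0085,0,0],[-0.002,0.0085,0,0]]])

```text
time: 12.8
tool_pos: [0.5403, -0.0002, 0.0836]
tool_rot: [-1.573, -0.004, -0.059]
contact_force: [-4.9, 0.2, 18.2]
opening: 0.0006
```

Run:
```python
from h import *
go(*press(.003),-.054)
```

```text
row [ 0.0002  0.0026 -0.0007] twist -0.28 | dist 0.003 t 12.8 pos [ 5.403e-01 -2.000e-04  8.360e-02] yaw -0.0589 F [-4.87  0.15 18.19] open 0.0006
```

send_rows(motion=[[[-0.003,-0.004,0,0],[-0.015,-0.02,0,0],[-0.03,-0.05,0,0],[-0.04,-0.1,0.02,0],[-0.03,-0.14,0.06,0],[-0.03,-0.18,0.11,0],[-0.03,-0.19,0.16,0],[-0.03,-0.19,0.21,0]]], gripper=1)

```text
time: 13.6
tool_pos: [0.5209, 0.19, 0.2733]
tool_rot: [-1.572, -0.009, -0.06]
contact_force: [0.9, -0.8, -0.5]
opening: 0.0599
```

Run:
```python
from h import *
s,t=cams()
L=[]
for n,c,box,k in(("s",s,(262,178,306,232),9),("t",t,(264,158,300,216),10)):
    im=cv2.resize(c.f[box[1]:box[3],box[0]:box[2],::-1],None,fx=k,fy=k,interpolation=cv2.INTER_CUBIC);im=cv2.convertScaleAbs(im,alpha=1.2)
    im2=im.copy();hyp(c,im,box,k,0,-.003,(0,255,255));hyp(c,im2,box,k,4,-.003,(0,255,255))
    cv2.imwrite(f"pics/i{n}.png",np.hstack([im,im2]))
go(.531,.2995,.2,0)
```

```text
row [0.0049 0.0717 0.1061] twist -3.03 | dist 0.128 t 13.7 pos [0.52   0.1938 0.2716] yaw -0.0529 F [ 0.82 -0.6  -0.5 ] open 0.0679
```

View pics/is.png

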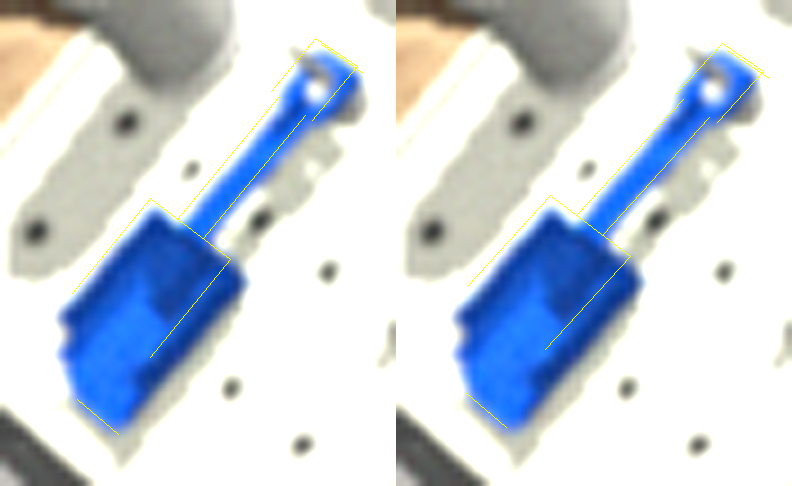

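View pics/it.png

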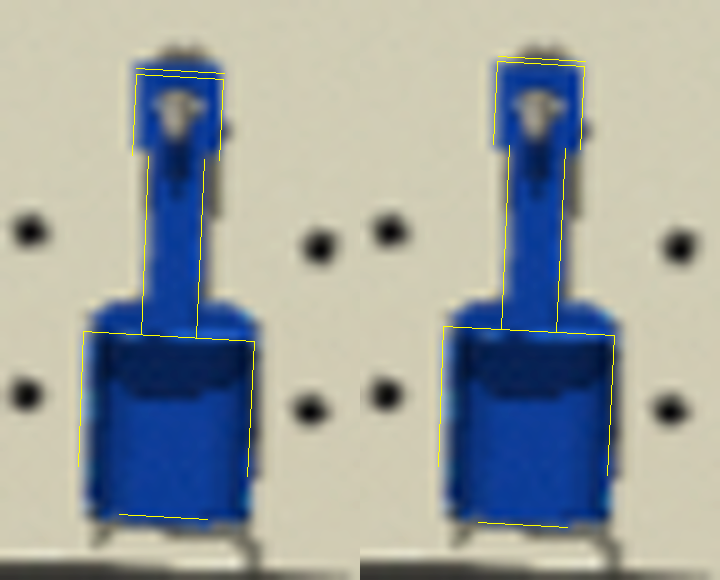

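Run:
```python
from h import *
s,t=cams()
h=cv2.cvtColor(t.f,cv2.COLOR_RGB2HSV)
m=cv2.inRange(h,(0,150,120),(8,255,255))|cv2.inRange(h,(172,150,120),(180,255,255))
k,l,st,ce=cv2.connectedComponentsWithStats(m)
b=np.array([.5305,.299])
for i in range(1,k):
    if st[i,4]>80 and ce[i][0]<240:
        p=t.onz(*ce[i],.075);print(st[i],ce[i].round(1),p.round(3),(p[:2]-b).round(3),np.degrees(np.arctan2(*(p[:2]-b)[::-1])).round())
o=sensors.observe();print(np.round(o['qpos'],3),o['tool_pos'],o['opening'])
t.crop(160,165,230,265,6,"pics/t14.png")
go(.5305,.299,.16,-.45)
```

```text
[165 229  16  16 192] [172.9 237. ] [0.44  0.352 0.075] [-0.09   0.053] 150.0
[ 0.212  0.38   1.416 -0.003  1.344 -1.301] [0.51981541 0.18927532 0.27009373] 0.07544111319234492
row [0.0042 0.1098 0.1104] twist 22.57 | dist 0.156 t 13.8 pos [0.5198 0.1893 0.2701] yaw -0.0561 F [-0.27 -0.55  0.13] open 0.0754
```

View pics/t14.png

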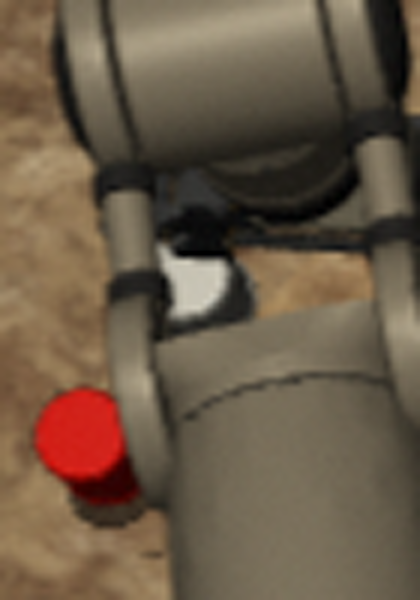

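send_rows(motion=[[[0.001,0.02,0.04,8],[0.002,0.06,0.085,16],[0.004,0.1,0.11,24],[0.004,0.11,0.11,27.7],[0.004,0.11,0.11,27.7],[0.004,0.11,0.11,27.7]]], gripper=1)

```text
time: 14.4
tool_pos: [0.5307, 0.297, 0.1601]
tool_rot: [-1.572, -0.004, -0.539]
contact_force: [-0.7, -0.9, 0.6]
opening: 0.092
```

Run:
```python
from h import *
go(.5305,.299,.046,-.54)
s,t=cams()
s.crop(190,150,270,220,9,"pics/s15.png")
t.crop(150,170,240,260,6,"pics/t15.png")
```

```text
row [-0.0017  0.1141  0.0018] twist 0.05 | dist 0.114 t 14.4 pos [0.5307 0.297  0.1601] yaw -0.5391 F [-0.72 -0.95  0.57] open 0.092
```

View pics/s15.png

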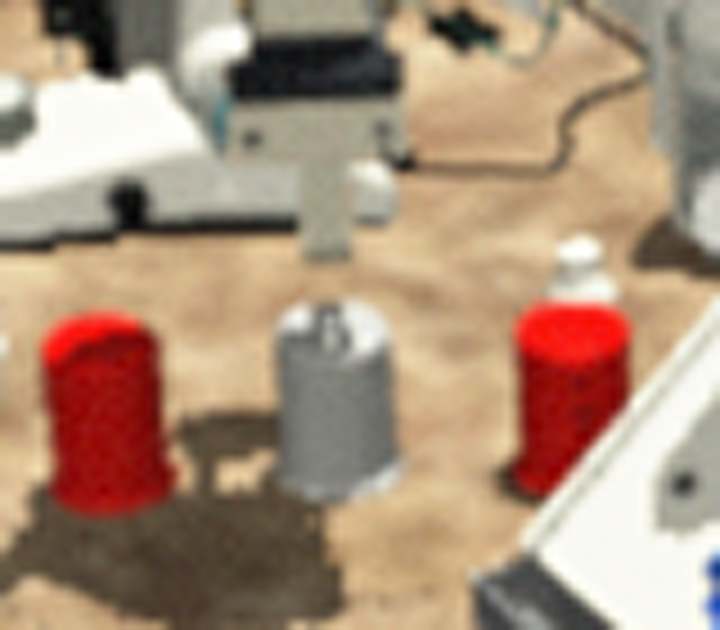

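View pics/t15.png

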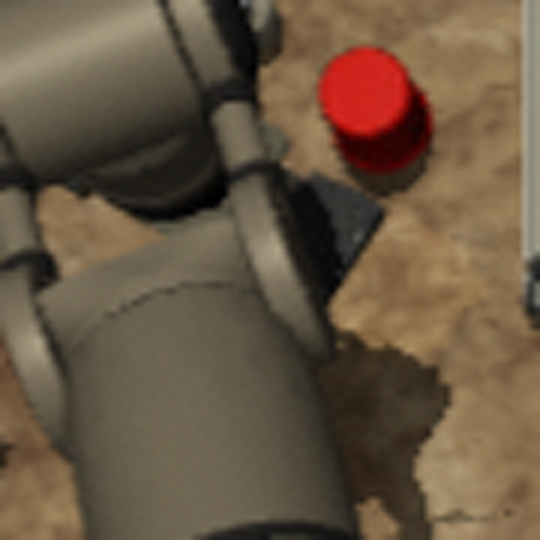

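send_rows(motion=[[[-0.001,0.04,0.002,0],[-0.0015,0.08,0.002,0],[-0.0015,0.105,0.002,0],[-0.0015,0.114,0.002,0],[-0.0015,0.114,0.002,0]]])

```text
time: 15.0
tool_pos: [0.532, 0.2991, 0.0478]
tool_rot: [-1.57, -0.006, -0.54]
contact_force: [-0.3, 0.4, 0.3]
opening: 0.0919
```

send_rows(motion=[[[0,0,0,0],[0,0,0,0],[0,0,0,0],[0,0,0,0],[0,0,0,0],[0,0,0,0],[0,0,0,0],[0,0,0,0]]], gripper=0, grip_force=12)

```text
time: 15.8
tool_pos: [0.5322, 0.2991, 0.0482]
tool_rot: [-1.57, -0.006, -0.54]
contact_force: [-0.8, 0.1, 5.2]
opening: 0.0542
```

Run:
```python
from h import *
go(.5305,.299,.046,-.54)
s,t=cams()
s.crop(190,150,270,220,9,"pics/s16.png")
```

```text
row [-0.0014  0.0021 -0.001 ] twist -0.01 | dist 0.003 t 15.8 pos [0.5322 0.2991 0.0482] yaw -0.5402 F [-0.78  0.07  5.23] open 0.0542
```

View pics/s16.png

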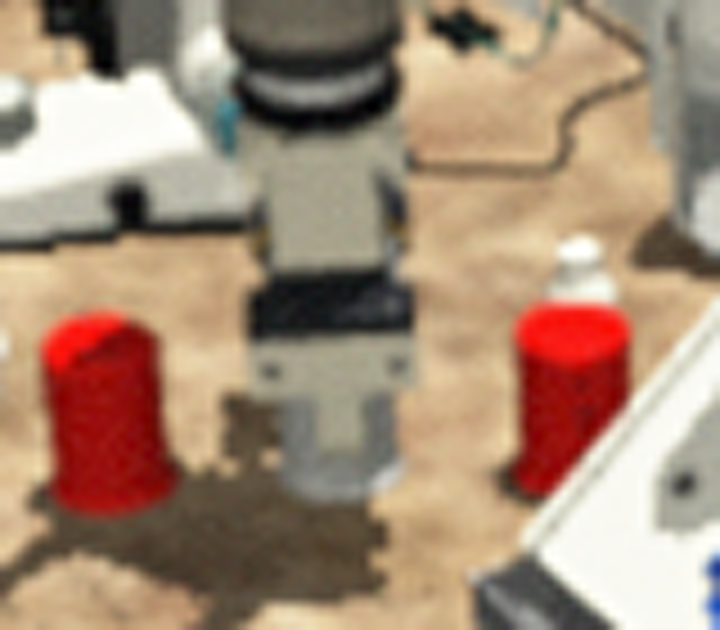

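```bash
cat >> h.py <<'E'
FB=F-.095*Y
def bk(m,n): return FB+m*U+n*N+[0,0,.048]
E
python3 - <<'E'
from h import *
p=bk(-.0075,.024);print(p,FB)
go(.5322,.2991,.31); go(p[0],p[1],.31,-.054)
E
```

```text
[ 0.64052126 -0.09941601  0.21176416] [ 0.66166251 -0.10056098  0.1502    ]
row [ 0.0016 -0.2619  0.0003] twist 0 | dist 0.262 t 15.9 pos [0.5321 0.2991 0.0481] yaw -0.5402 F [-1.02  0.85  5.86] open 0.0546
row [ 0.2995 -0.2605 -0.2857] twist -27.86 | dist 0.489 t 15.9 pos [0.5321 0.2991 0.0481] yaw -0.5402 F [-1.02  0.85  5.86] open 0.0546
```

send_rows(motion=[[[0,-0.03,0,0],[0,-0.08,0,0],[0,-0.13,0,0],[0,-0.18,0,0],[0,-0.22,0,0],[0,-0.26,0,0],[0,-0.266,0,0]]], grip_force=20)

```text
time: 16.6
tool_pos: [0.5319, 0.3003, 0.3194]
tool_rot: [-1.562, -0.011, -0.54]
contact_force: [0.4, -0.7, -0.9]
opening: 0.0544
```

Run:
```python
from h import *
p=bk(-.0075,.024)
go(p[0],p[1],.31,-.054)
```

```text
row [ 0.2986  0.0104 -0.287 ] twist -27.86 | dist 0.414 t 16.6 pos [0.5319 0.3003 0.3194] yaw -0.5402 F [ 0.44 -0.67 -0.87] open 0.0544
```

send_rows(motion=[[[0.03,0.0,-0.029,-6],[0.065,0.0,-0.062,-12],[0.1,0.0,-0.096,-18],[0.135,0.0,-0.13,-24],[0.17,0.0,-0.163,-27.8],[0.205,0.0,-0.197,-27.8],[0.24,0.0,-0.231,-27.8],[0.27,0.0,-0.26,-27.8]]])

```text
time: 17.4
tool_pos: [0.6297, -0.0641, 0.3184]
tool_rot: [-1.568, -0.011, -0.056]
contact_force: [0.7, 1.1, -2.7]
opening: 0.054
```

Run:
```python
from h import *
p=bk(-.0075,.024)
go(p[0],p[1],.31,-.054)
```

```text
row [ 0.0126  0.0084 -0.0346] twist -0.12 | dist 0.038 t 17.4 pos [ 0.6297 -0.0641  0.3184] yaw -0.056 F [ 0.67  1.13 -2.71] open 0.054
```

send_rows(motion=[[[0.0126,0.005,-0.033,0],[0.0126,0.02,-0.0346,0],[0.0126,0.03,-0.0346,0],[0.0126,0.03,-0.0346,0]]])

```text
time: 17.8
tool_pos: [0.6398, -0.0987, 0.2854]
tool_rot: [-1.567, -0.006, -0.056]
contact_force: [1.1, -0.2, -1.6]
opening: 0.054
```

Run:
```python
from h import *
p=bk(-.0075,.024)
go(*p,-.054)
s,t=cams()
def circ(c,im,box,k,M,rad,h,col):
    a=np.linspace(0,2*np.pi,40);P=np.c_[M[0]+rad*np.cos(a),M[1]+rad*np.sin(a),np.full(40,M[2]+h)]
    q=((c.proj(P)+.5-np.array(box[:2]))*k).round().astype(np.int32);cv2.polylines(im,[q],True,col,1)
o=sensors.observe();M=np.array(o['tool_pos'])-[0,0,.048+.0036]
for n,c,box,k in(("s",s,(270,130,350,220),6.6),("t",t,(270,130,350,210),7)):
    im=cv2.resize(c.f[box[1]:box[3],box[0]:box[2],::-1],None,fx=k,fy=k,interpolation=cv2.INTER_CUBIC)
    circ(c,im,box,k,M,.03,0,(0,255,255));circ(c,im,box,k,M,.027,.075,(0,255,255))
    f=FB-[0,0,.0036];q=((c.proj([f,f+.058*N])+.5-np.array(box[:2]))*k).round().astype(int);cv2.line(im,tuple(map(int,q[0])),tuple(map(int,q[1])),(0,0,255),1)
    cv2.imwrite(f"pics/b{n}.png",im)
```

```text
row [ 0.0004  0.0736 -0.001 ] twist -0.11 | dist 0.074 t 17.8 pos [ 0.6398 -0.0987  0.2854] yaw -0.0559 F [ 1.06 -0.2  -1.57] open 0.054
```

View pics/bs.png

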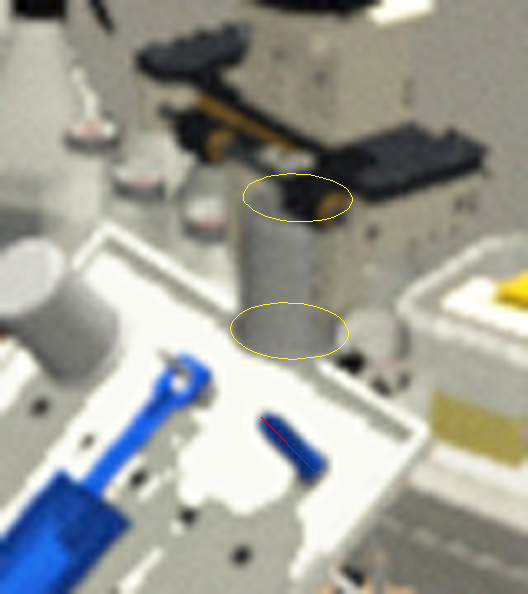

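View pics/bt.png

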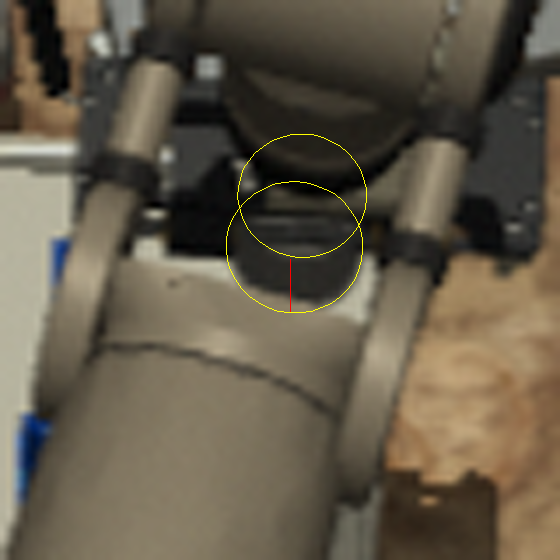

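send_rows(motion=[[[-0.001,0.02,-0.001,0],[-0.001,0.04,-0.001,0],[-0.001,0.055,-0.001,0],[-0.001,0.065,-0.001,0],[-0.001,0.07,-0.001,0],[-0.001,0.07,-0.001,0]]])

```text
time: 18.5
tool_pos: [0.6404, -0.0986, 0.2183]
tool_rot: [-1.568, -0.011, -0.054]
contact_force: [1.6, -0.5, -2.0]
opening: 0.0543
```

Run:
```python
from h import *
go(*bk(-.0075,.024),-.054)
s,t=cams()
s.crop(270,150,350,230,8,"pics/s20.png")
t.crop(270,130,350,210,7,"pics/t20.png")
```

```text
row [ 0.0001  0.0065 -0.0008] twist -0.01 | dist 0.007 t 18.5 pos [ 0.6404 -0.0986  0.2183] yaw -0.0541 F [ 1.61 -0.5  -2.01] open 0.0543
```

View pics/s20.png

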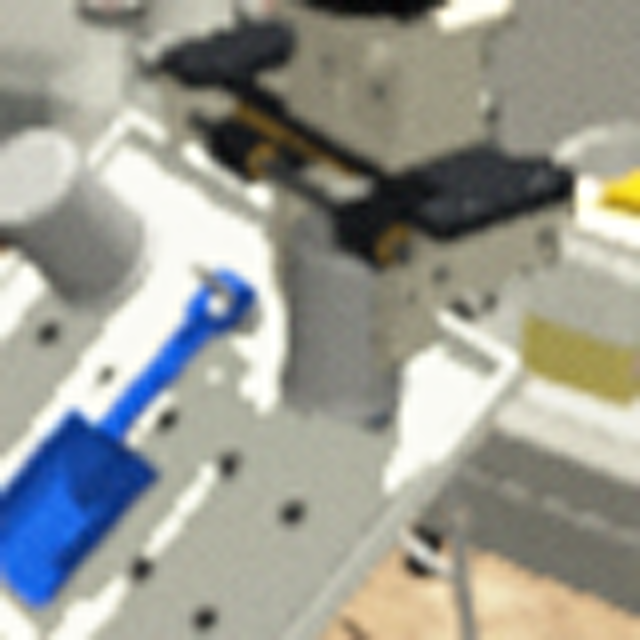

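View pics/t20.png

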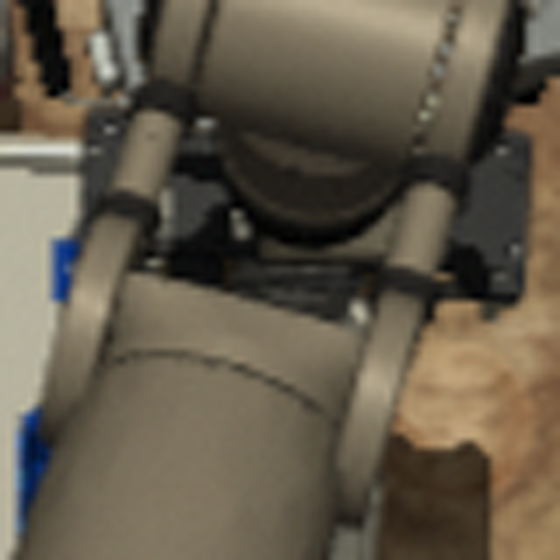

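send_rows(motion=[[[0,0.004,0,0],[0,0.0075,0,0],[0,0.0095,0,0],[0,0.0095,0,0]]])

```text
time: 19.0
tool_pos: [0.6406, -0.099, 0.2092]
tool_rot: [-1.568, -0.011, -0.055]
contact_force: [-0.4, -0.1, -1.4]
opening: 0.054
```

send_rows(motion=[[[0,0.002,0,0],[0,0.003,0,0],[0,0.0035,0,0]]])

```text
time: 19.3
tool_pos: [0.6409, -0.099, 0.2075]
tool_rot: [-1.569, -0.013, -0.054]
contact_force: [-3.6, 2.1, 9.7]
opening: 0.0541
```

Run:
```python
from h import *
p=bk(-.098,.0193);print(p,p+[0,0,.01]);go(*(p+[0,0,.008]),-.054)
```

```text
[ 0.57431237 -0.09583027  0.14999147] [ 0.57431237 -0.09583027  0.15999147]
row [-0.0673  0.0486 -0.0005] twist -0.03 | dist 0.083 t 19.3 pos [ 0.6409 -0.099   0.2075] yaw -0.0545 F [-3.58  2.14  9.74] open 0.0541
```

send_rows(motion=[[[0,-0.03,0,0],[0,-0.055,0,0],[-0.03,-0.06,0,0],[-0.065,-0.04,0,0],[-0.067,0.0,0,0],[-0.067,0.035,0,0],[-0.067,0.0485,0,0],[-0.067,0.0485,0,0]]])

```text
time: 20.1
tool_pos: [0.5733, -0.095, 0.1559]
tool_rot: [-1.567, -0.009, -0.055]
contact_force: [-0.1, -0.3, -1.0]
opening: 0.0542
```

send_rows(motion=[[[0,0.004,0,0],[0,0.006,0,0],[0,0.007,0,0]]])

```text
time: 20.4
tool_pos: [0.5738, -0.0951, 0.1495]
tool_rot: [-1.568, -0.01, -0.055]
contact_force: [-0.1, -0.9, -0.7]
opening: 0.0541
```

send_rows(motion=[[[0,0.0015,0,0],[0,0.0025,0,0],[0,0.0025,0,0]]])

```text
time: 20.7
tool_pos: [0.5741, -0.0951, 0.1485]
tool_rot: [-1.568, -0.012, -0.054]
contact_force: [-3.4, 1.6, 6.1]
opening: 0.0542
```

send_rows(motion=[[[0,0,0,0],[-0.0035,0.003,0,0],[-0.007,0.006,0,0],[-0.01,0.0095,0,0],[-0.013,0.013,0,0],[-0.013,0.013,0,0]]], grip_force=6)

```text
time: 21.3
tool_pos: [0.5604, -0.0943, 0.1345]
tool_rot: [-1.568, -0.01, -0.055]
contact_force: [-2.4, -0.4, 0.4]
opening: 0.0546
```

Run:
```python
from h import *
go(.5733,-.095,.15)
s,t=cams()
s.crop(260,150,340,230,8,"pics/s21.png")
```

```text
row [ 0.0131 -0.0153  0.    ] twist 0 | dist 0.02 t 21.3 pos [ 0.5604 -0.0943  0.1345] yaw -0.0545 F [-2.36 -0.45  0.41] open 0.0546
```

View pics/s21.png

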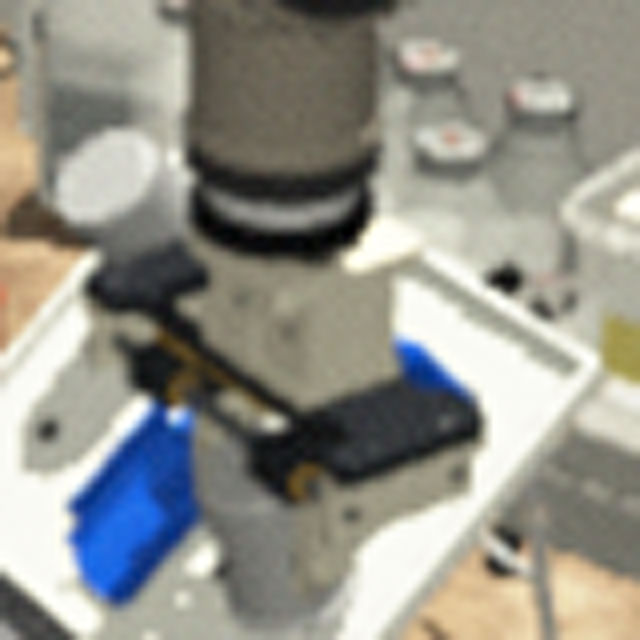

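send_rows(motion=[[[-0.0025,0.004,0,0],[-0.0045,0.008,0,0],[-0.006,0.012,0,0],[-0.0075,0.0165,0,0],[-0.008,0.018,0,0],[-0.008,0.018,0,0]]])

```text
time: 22.0
tool_pos: [0.5525, -0.0937, 0.1165]
tool_rot: [-1.568, -0.009, -0.055]
contact_force: [-1.1, 0.7, 2.4]
opening: 0.0542
```

Run:
```python
from h import *
go(.5533,-.0943,.1182)
s,t=cams()
s.crop(260,150,340,240,8,"pics/s22.png")
```

```text
row [ 0.0008 -0.0017 -0.0006] twist 0 | dist 0.002 t 22.0 pos [ 0.5525 -0.0937  0.1165] yaw -0.0545 F [-1.14  0.71  2.38] open 0.0542
```

View pics/s22.png

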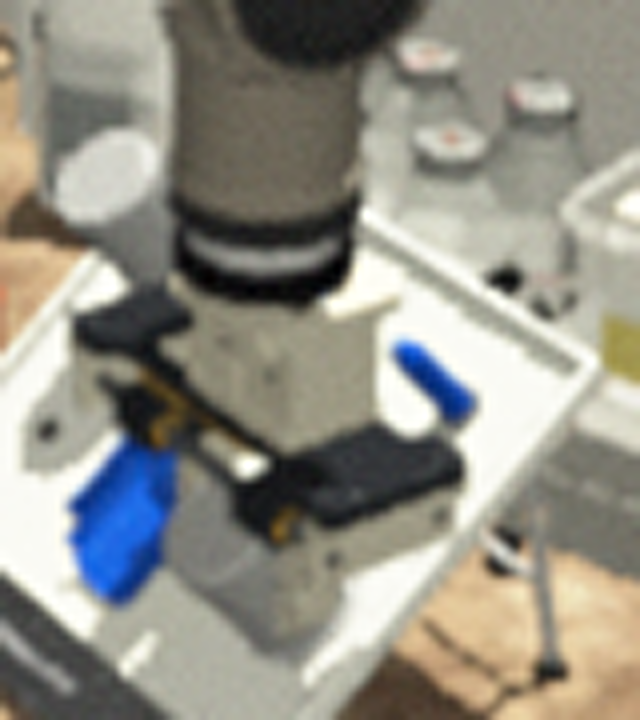

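send_rows(motion=[[[0,0,0,0],[0,0,0,0],[-0.01,-0.012,0,0],[-0.026,-0.031,0,0],[-0.0425,-0.051,0,0],[-0.0425,-0.051,0,0]]], grip_force=25)

```text
time: 22.7
tool_pos: [0.5095, -0.0917, 0.1692]
tool_rot: [-1.569, -0.012, -0.055]
contact_force: [0.9, -0.9, -0.8]
opening: 0.0536
```

```bash
cat >> h.py <<'E'
def bt(u,n,y=0): return FB+u*U+(n+.040)*N+y*Y+[0,0,.006]
def cyl(c,im,box,k,u,n,col,zb=-.0036,y=0,r0=.03):
    for rad,h in((r0,0),(.027,.075)):
        a=np.linspace(0,2*np.pi,48);C=FB+[0,0,zb]+u*U+(n+h)*N+y*Y
        P=C+rad*np.cos(a)[:,None]*U+rad*np.sin(a)[:,None]*Y
        q=((c.proj(P)+.5-np.array(box[:2]))*k).round().astype(np.int32);cv2.polylines(im,[q],True,col,1)
    f=FB+[0,0,zb];q=((c.proj([f,f+.058*N])+.5-np.array(box[:2]))*k).round().astype(int);cv2.line(im,tuple(map(int,q[0])),tuple(map(int,q[1])),(0,0,255),1)
def bun():
    d=np.array(sensors.observe()["tool_pos"])-[0,0,.006]-FB;return d@U,d@N-.040,d@Y
E
python3 - <<'E'
from h import *
print(bun());s,t=cams();u,n,y=bun()
box=(250,150,330,240);k=8
im=cv2.resize(s.f[box[1]:box[3],box[0]:box[2],::-1],None,fx=k,fy=k,interpolation=cv2.INTER_CUBIC);cyl(s,im,box,k,u,n,(0,255,255),y=y);cv2.imwrite("pics/c1.png",im)
go(*bt(-.007,.066),-.054)
E
```

```text
(np.float64(-0.10842685547265102), np.float64(0.06792024996667012), np.float64(0.00057510529564436))
row [ 0.079  -0.0649 -0.0004] twist -0.04 | dist 0.102 t 22.8 pos [ 0.5101 -0.0917  0.1672] yaw -0.0548 F [-0.48  0.13 -0.91] open 0.0538
```

View pics/c1.png

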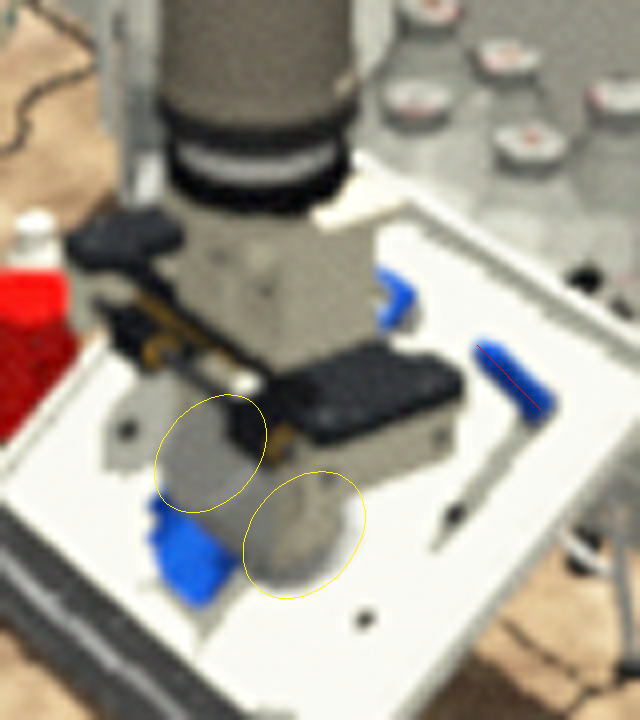

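send_rows(motion=[[[0.02,-0.017,0,0],[0.045,-0.037,0,0],[0.07,-0.0575,0,0],[0.079,-0.065,0,0],[0.079,-0.065,0,0]]])

```text
time: 23.3
tool_pos: [0.5901, -0.0963, 0.2324]
tool_rot: [-1.568, -0.012, -0.054]
contact_force: [0.6, -0.2, -0.6]
opening: 0.0538
```

Run:
```python
from h import *
s,t=cams();u,n,y=bun();print(u,n,y)
for nm,c,box,k in(("s",s,(265,140,345,215),9),("t",t,(280,140,340,200),10)):
    im=cv2.resize(c.f[box[1]:box[3],box[0]:box[2],::-1],None,fx=k,fy=k,interpolation=cv2.INTER_CUBIC);cyl(c,im,box,k,u,n,(0,255,255),y=y);cv2.imwrite(f"pics/d{nm}.png",im)
go(*bt(-.007,.03),-.054);go(*bt(-.007,.002),-.054)
```

```text
-0.008506771216714165 0.06493048971853274 0.000598692272944933
row [ 0.0234  0.026  -0.0007] twist -0.03 | dist 0.035 t 23.4 pos [ 0.5878 -0.096   0.2311] yaw -0.0546 F [ 0.18 -0.33 -1.9 ] open 0.0538
row [ 0.0412  0.0476 -0.0007] twist -0.03 | dist 0.063 t 23.4 pos [ 0.5878 -0.096   0.2311] yaw -0.0546 F [ 0.18 -0.33 -1.9 ] open 0.0538
```

View pics/ds.png

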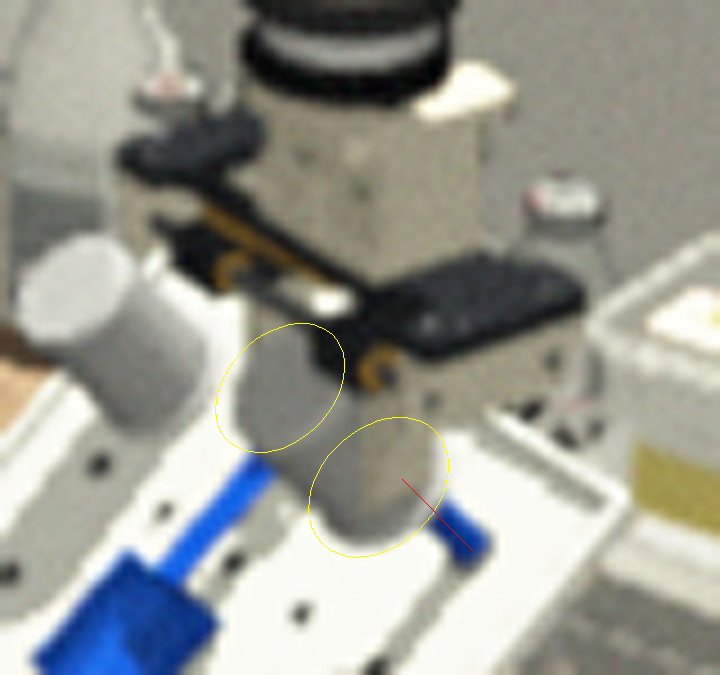

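View pics/dt.png

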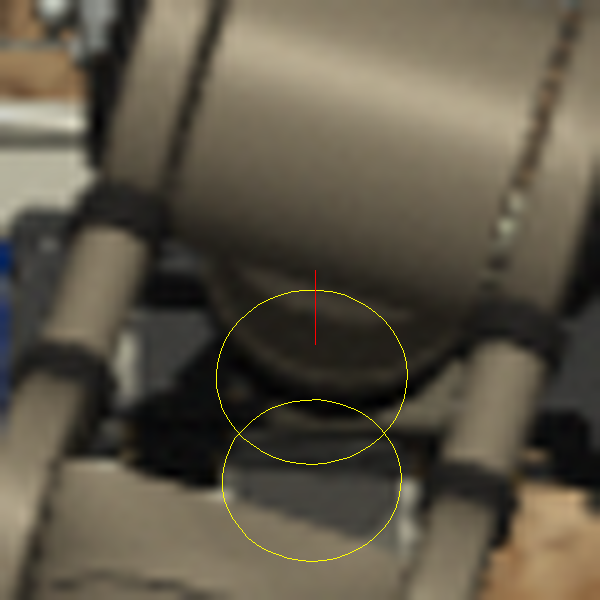

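send_rows(motion=[[[0.008,0.009,-0.0005,0],[0.017,0.0185,-0.0005,0],[0.026,0.029,-0.0005,0],[0.033,0.0375,-0.0005,0],[0.038,0.0435,-0.0005,0],[0.0385,0.0445,-0.0005,0]]])

```text
time: 24.0
tool_pos: [0.6267, -0.0983, 0.1854]
tool_rot: [-1.567, -0.006, -0.054]
contact_force: [0.1, 0.5, -0.6]
opening: 0.0541
```

Run:
```python
from h import *
s,t=cams();u,n,y=bun();print(u,n,y)
for nm,c,box,k in(("s",s,(265,140,345,215),9),):
    im=cv2.resize(c.f[box[1]:box[3],box[0]:box[2],::-1],None,fx=k,fy=k,interpolation=cv2.INTER_CUBIC);cyl(c,im,box,k,u,n,(0,255,255),y=y);cv2.imwrite(f"pics/e{nm}.png",im)
go(*bt(-.008,.002),-.054);go(*bt(-.008,-.001),-.054)
```

```text
-0.0073723099589425465 0.005887649839469947 0.0002521631335281772
row [ 0.002   0.0034 -0.0003] twist -0.03 | dist 0.004 t 24.1 pos [ 0.6266 -0.0984  0.1866] yaw -0.0545 F [-0.39  0.46 -1.03] open 0.0539
row [ 0.0039  0.0057 -0.0003] twist -0.03 | dist 0.007 t 24.1 pos [ 0.6266 -0.0984  0.1866] yaw -0.0545 F [-0.39  0.46 -1.03] open 0.0539
```

View pics/es.png

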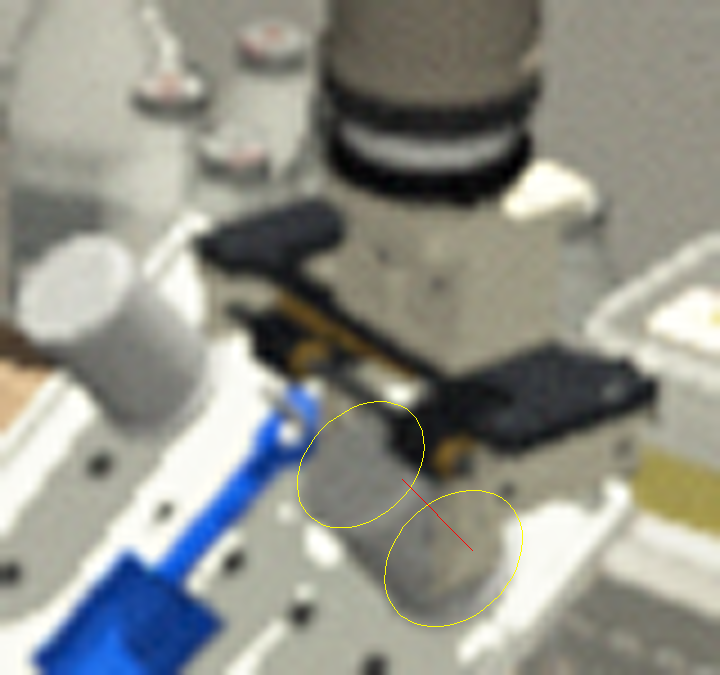

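send_rows(motion=[[[0.002,0.0035,0,0],[0.0035,0.0055,0,0],[0.0045,0.0065,0,0],[0.0045,0.0065,0,0]]], grip_force=6)

```text
time: 24.5
tool_pos: [0.6306, -0.0986, 0.1809]
tool_rot: [-1.567, -0.006, -0.054]
contact_force: [-4.9, 0.3, 3.9]
opening: 0.0545
```

Run:
```python
from h import *
print(bun());go(*bt(-.014,0),-.054)
```

```text
(np.float64(-0.007947076107899364), np.float64(-0.0010236521107705246), np.float64(0.00028890646248665587))
row [-0.0053  0.0031 -0.0003] twist -0.02 | dist 0.006 t 24.5 pos [ 0.6306 -0.0986  0.1809] yaw -0.0544 F [-4.95  0.35  3.86] open 0.0545
```

send_rows(motion=[[[-0.0012,0.001,0,0],[-0.0025,0.002,0,0],[-0.0037,0.003,0,0],[-0.0046,0.0038,0,0],[-0.0046,0.0038,0,0]]])

```text
time: 25.0
tool_pos: [0.6263, -0.0984, 0.1777]
tool_rot: [-1.568, -0.008, -0.054]
contact_force: [-0.4, 1.0, 3.7]
opening: 0.054
```

send_rows(motion=[[[0,0,0,0],[0,0,0,0],[0,0,0,0],[0,0,0,0]]], gripper=0.8)

```text
time: 25.4
tool_pos: [0.6262, -0.0984, 0.1772]
tool_rot: [-1.568, -0.007, -0.055]
contact_force: [0.3, -0.2, 0.7]
opening: 0.0732
```

send_rows(motion=[[[0,-0.02,0,0],[0,-0.05,0,0],[0,-0.09,0,0],[0,-0.13,0,0],[-0.04,-0.15,0.02,0],[-0.08,-0.15,0.06,0],[-0.12,-0.15,0.11,0],[-0.16,-0.15,0.16,0]]])

```text
time: 26.2
tool_pos: [0.4927, 0.0426, 0.3268]
tool_rot: [-1.567, -0.007, -0.056]
contact_force: [1.6, 0.8, 0.7]
opening: 0.0731
```

Run:
```python
from h import *
s,t=cams();print(sensors.observe()["tool_pos"],sensors.observe()["time"])
for nm,c,box,k in(("s",s,(262,150,342,235),8),("t",t,(240,145,335,220),8)):
    im=cv2.resize(c.f[box[1]:box[3],box[0]:box[2],::-1],None,fx=k,fy=k,interpolation=cv2.INTER_CUBIC);cv2.imwrite(f"pics/g{nm}.png",im)
```

```text
[0.49098291 0.04549497 0.32753462] 26.3
```

View pics/gs.png

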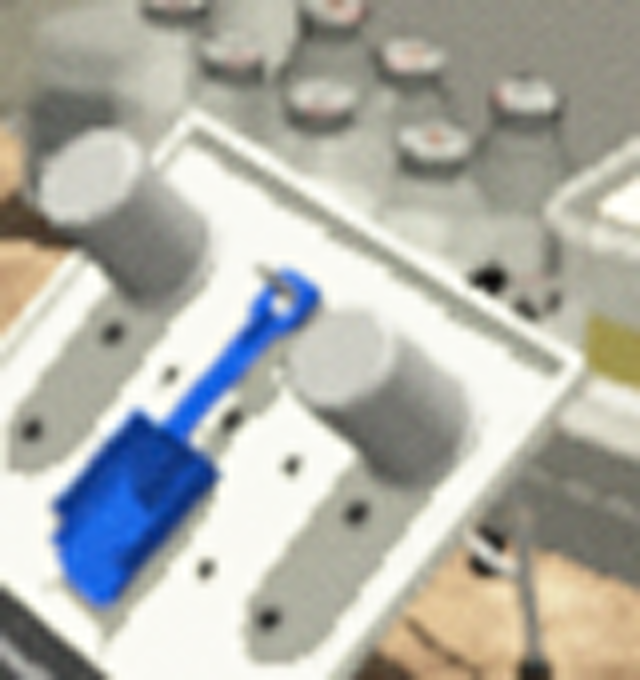

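View pics/gt.png

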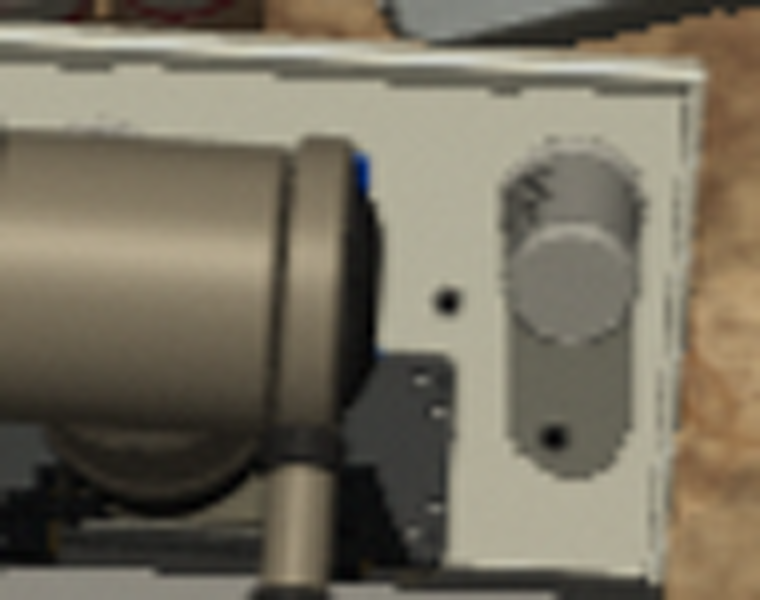

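send_rows(motion=[[[-0.02,0,0.05,0],[-0.03,0,0.1,0],[-0.03,0,0.15,0],[-0.03,0,0.2,0],[-0.03,0,0.25,0],[-0.03,0,0.25,0]]])

```text
time: 26.9
tool_pos: [0.4733, 0.301, 0.3278]
tool_rot: [-1.565, -0.006, -0.046]
contact_force: [0.2, 0.4, -1.2]
opening: 0.0738
```

Run:
```python
from h import *
s,t=cams();print(sensors.observe()["tool_pos"])
B=np.c_[U,Y,N];f=F-[0,0,.0036]
def big(c,box,k,name): 
    im=cv2.resize(c.f[box[1]:box[3],box[0]:box[2],::-1],None,fx=k,fy=k,interpolation=cv2.INTER_CUBIC);return im
for nm,c,b1,b2,k in(("s",s,(264,160,294,194),(294,183,324,217),13),("t",t,(240,155,270,189),(297,155,327,189),13)):
    a=big(c,b1,k,"");a2=big(c,b2,k,"")
    cyl(c,a,b1,k,0,0,(0,255,255),y=.19);cyl(c,a2,b2,k,-.012,0,(0,255,255))
    cv2.imwrite(f"pics/k{nm}.png",np.hstack([a,a2]))
```

```text
[0.47357678 0.2979257  0.32774358]
```

View pics/ks.png

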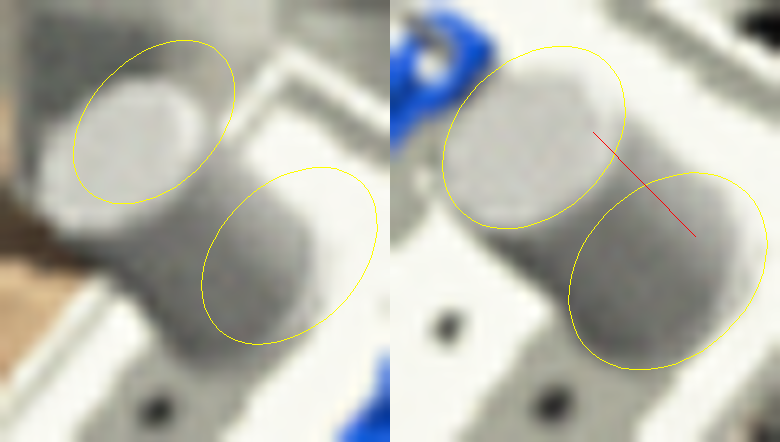

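View pics/kt.png

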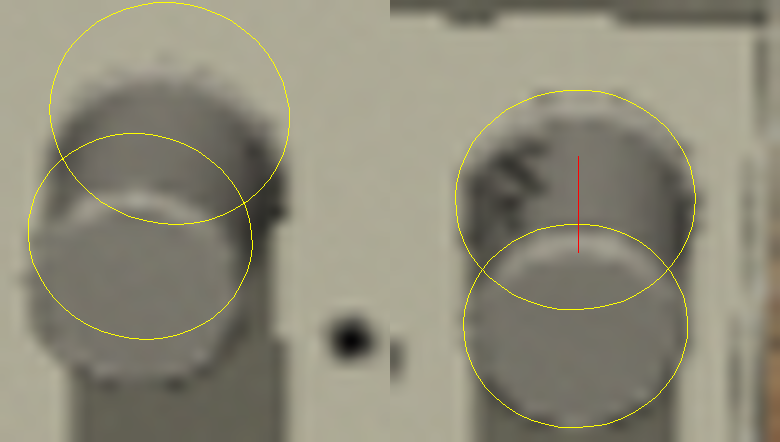

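Run:
```python
from h import *
t=Cam(read_camera("top"));s=Cam(read_camera("scene"))
g=cv2.cvtColor(t.f,cv2.COLOR_RGB2GRAY)
print("fixed cols 249..253");print(g[156:190,248:256].T)
print("new cols 339..");print(g[156:192,307:315].T)
def im(c,b,k,al=2.2,be=-150):
    a=c.f[b[1]:b[3],b[0]:b[2],::-1];a=cv2.convertScaleAbs(a,alpha=al,beta=be);return cv2.resize(a,None,fx=k,fy=k,interpolation=cv2.INTER_NEAREST)
cv2.imwrite("pics/n1.png",np.hstack([im(t,(240,155,270,190),13),im(t,(297,155,327,190),13)]))
```

```text
fixed cols 249..253
[[168 167 168 169 157 153 112 106 109 111 112 112 113 116 148 123 119 119
  118 118 117 115 115 115 116 115 115 121  85  95  95  95  97  96]
 [167 168 168 169 157 139 111 111 114 114 115 116 115 124 150 114 118 119
  119 117 117 116 116 116 115 116 114 115  94  96  97  96  95  94]
 [168 169 168 168 162 132 116 115 116 113 114 115 116 134 159 116 116 117
  118 118 119 116 116 115 115 115 115 115 102  96  97  95  96  95]
 [169 169 168 169 161 129 117 117 115 118 114 114 114 124 153 117 119 118
  117 119 118 118 117 114 116 116 116 115  95  95  97  96  96  97]
 [168 170 169 158 159 127 115 116 117 113 114 114 111 106 146 127 118 117
  118 116 117 118 117 117 116 116 114 116  88  94  97  97  95  94]
 [168 168 170 163 160 135 115 114 114 113 112 110 110 105 135 145 118 115
  117 117 117 115 118 116 116 116 114 116  74  92  94  97  95  95]
 [169 168 169 169 158 132 116 112 112 110 109 107 108 105 114 144 128 117
  116 116 118 116 116 115 116 117 115 105  87  95  97  96  97  96]
 [169 169 168 170 146 142 116 109 108 105 105 103 100  99  99 129 132 123
  117 117 117 117 1
[... 556 characters left out ...]
 115 116 116 118 118 109 150
  136 117 112 112 112 113 114 115 116 113 113 112 112 117 100  95  95  96]
 [161 170 168 170 168 169 154 158 124 117 117 119 118 118 118 119 112 153
  132 116 114 114 111 112 112 115 114 112 114 113 111 120 101  96  97  95]
 [160 169 171 169 169 169 152 157 118 118 118 118 118 120 118 117 109 152
  138 117 114 114 113 113 111 113 112 115 113 116 113 107  97  96  97  96]
 [160 170 168 168 169 169 157 155 122 117 117 116 116 114 117 116 114 152
  151 120 114 112 115 113 113 114 112 114 113 112 113  95  95  97  95  96]
 [123 164 169 168 168 167 138 149 132 117 113 115 112 112 110 113 112 140
  151 119 114 115 115 112 111 113 114 113 115 113 113  75  92  94  98  96]]
```

View pics/n1.png

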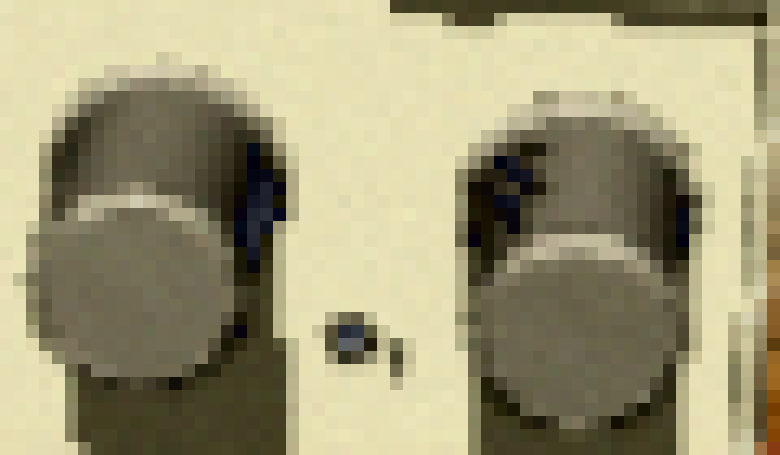

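Run:
```python
from h import *
s=Cam(read_camera("scene"))
def im(c,b,k,al=1.7,be=-170):
    a=c.f[b[1]:b[3],b[0]:b[2],::-1];a=cv2.convertScaleAbs(a,alpha=al,beta=be);return cv2.resize(a,None,fx=k,fy=k,interpolation=cv2.INTER_CUBIC)
b1,b2,k=(262,160,292,194),(294,183,324,217),13
A=im(s,b1,k);B=im(s,b2,k)
B1=B.copy();cyl(s,B1,b2,k,-.013,0,(0,255,255),y=-.002)
A1=A.copy();cyl(s,A1,b1,k,-.013,0,(0,255,255),y=.188)
cv2.imwrite("pics/n2.png",np.hstack([A1,B1]))
```

```text
(no output)
```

View pics/n2.png

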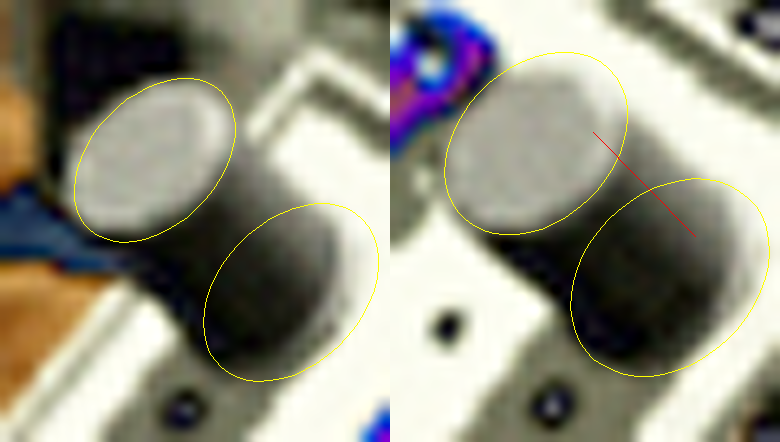

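Run:
```python
from h import *
s,t=cams();B=np.c_[U,Y,N]
for nm,a,b,o in(("new",(304.1,194.2),(311.4,180.2),FB),("fixed",(272.7,171.9),(249.8,176.8),FB+.19*Y)):
    p,e=tri(s,a,t,b);print(nm,((p-o+[0,0,.0036])@B*1e3).round(1),round(e*1e3,1))
    C=o-[0,0,.0036]
    for u in(-.012,): print(' flat pred base', s.proj(C+u*U+.075*N),t.proj(C+u*U+.075*N),' tilt5', s.proj(C+(u-.0065)*U+.077*N),t.proj(C+(u-.0065)*U+.077*N))
```

```text
new [-15.3  -1.8  73.8] 1.7
 flat pred base [[304.48499211 192.98344095]] [[310.73455111 179.5910725 ]]  tilt5 [[302.97562988 194.18057076]] [[310.60080692 181.74241237]]
fixed [-14.6   1.3  73.9] 0.0
 flat pred base [[273.1921287  171.33043281]] [[250.1907037  176.19937356]]  tilt5 [[271.7793667  172.40515717]] [[250.10331432 178.34985523]]
```

Run:
```python
from h import *
s,t=cams()
a=cv2.resize(s.f[178:232,262:304,::-1],None,fx=10,fy=10,interpolation=cv2.INTER_CUBIC)
b=cv2.resize(t.f[160:214,264:300,::-1],None,fx=10,fy=10,interpolation=cv2.INTER_CUBIC)
cv2.imwrite("pics/f1.png",np.hstack([a,b]))
o=cv2.imread("pics/top0.png");d=cv2.absdiff(o,np.ascontiguousarray(t.f[:,:,::-1])).max(2);d[:, :]=np.where(d>45,255,0)
cv2.imwrite("pics/f2.png",d)
print(sensors.observe()['time'])
```

```text
27.35
```

View pics/f1.png

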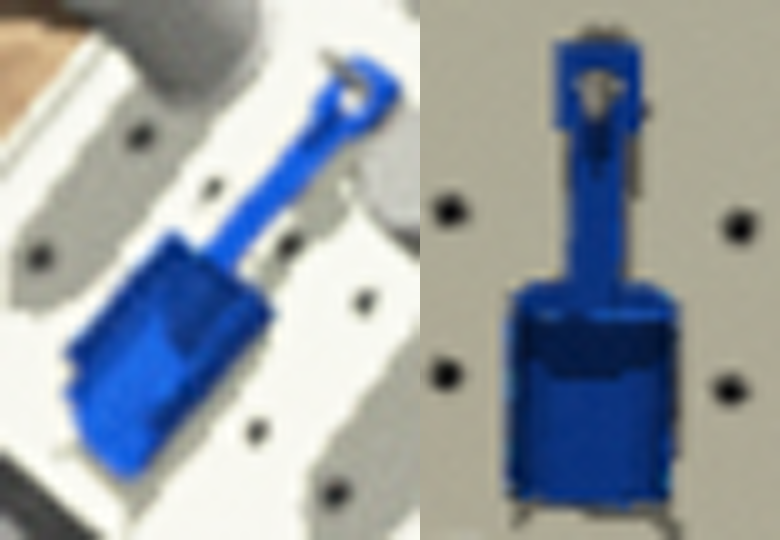

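View pics/f2.png

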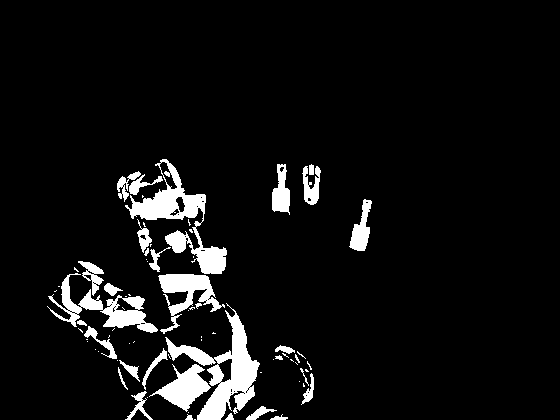

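Run:
```python
from h import *
s,t=cams();B=np.c_[U,Y,N];f=F-[0,0,.0036]
S=lambda u,v:((u+.5)/10-.5+262,(v+.5)/10-.5+178)
T=lambda u,v:((u-420+.5)/10-.5+264,(v+.5)/10-.5+160)
for nm,a,b in(("eye",S(352,97),T(598,92)),("tail",S(113,463),T(590,500)),("back L rim",S(172,232),T(516,292)),("back R rim",S(272,312),T(674,300)),("tab end",S(382,75),T(598,43))):
    p,e=tri(s,a,t,b);print(nm,((p-f)@B*1e3).round(1),round(e*1e3,1))
```

```text
eye [-4.1  0.1 22.6] 0.8
tail [-162.6   -3.     1.3] 1.8
back L rim [-80.4  25.6  21.5] 6.5
back R rim [-82.6 -27.2  11.5] 1.9
tab end [ 9.8  1.2 16.4] 1.6
```

Run:
```python
from cell import hand_in
print(hand_in())
```

```text
the job is handed in; nothing more can be done
None
```

The scoop hangs on the thin steel peg by the hole in its handle, and the steel beaker sits mouth down over the blue peg. I handed the job in at about 27 s of the 64 s allowed, with the arm clear of everything.

**Scoop:** I gripped it by the tab, let it tilt on the worktop to the board's 40°, and threaded the hole over the peg. After I let go, the trough's open end was still about 6 to 8 mm off the board. I pressed it down with closed fingers, with an upward reaction of about 18 N. My last camera check put that end about 1 mm off the board. The eye measured 22.6 mm off the board where 25.5 is expected. That could still mean about 1.5° of tilt, within my measuring error.

**Beaker:** My first lowering, with the beaker upright, touched something about 3 mm early, probably the collar. I backed off, tilted the beaker flush on the lower board, regripped it firmly and slid it over the blue peg onto the board before letting go. Its closed base measured at about the same height (74 mm) and the same distance down the slope (15 mm) as on the fixed beaker.

**One check disagreed:** comparing the rim-to-base length with the fixed beaker in the top view differed by about 1.5 pixels. If both beakers are the same height, that could mean a few degrees of lean. The comparison with the beaker's known dimensions fitted flat, so I left it.

**Everything else:** comparing the top view before and after showed nothing else on the worktop moved, although the arm hid part of the left side in both pictures.

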